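# Load a sample boat into a combustion analyser with the push rod

## Task

Load the sample: take the push rod from its rest and with it push the ceramic boat along the loading trough, through the spring flap and on into the furnace tube until it meets the boat stop inside; you cannot see the stop, so feel for it, and hold the boat there with a firm but gentle press for about a second, because boat and stop are brittle. Then draw the rod right out so that the flap springs shut behind the boat, and lay the rod back in its rest the way it lay. Touch the boat only with the rod and leave everything else on the bench alone.

Things in the scene. Friction and masses are not known exactly. Their poses are not given: they have to be found in the camera images.
- analyser: white bench-top combustion analyser, 380 wide, 400 deep, 360 mm high, fixed. Origin on the bench straight below the inlet's middle, at the housing's front face; z up, x across the channel, -y along the channel INTO the machine. The channel is straight, level, 19 mm wide, its floor 100 mm above the bench. From y = +22 mm (face of the aluminium inlet head) inward it is covered, 22 mm high
- trough_end (a point): outer end of the loading trough (analyser y = +115 mm), on the middle of the channel floor. The trough is folded steel, open on top, walls 10 mm high, from here to the inlet head 93 mm further in; small flared lips reach 15 mm further out, 26 mm apart there
- mouth (a point): middle of the channel floor at the housing's front face (analyser y = 0), axes as the analyser's. Behind it, in the furnace tube, a ceramic block closes the channel: the boat stop. Its face lies 95 to 130 mm behind this point, set differently every time and not visible
- flap (a joint): self-closing steel flap in the inlet head, on a pin at analyser y = +10 mm, 20 mm above the channel floor; rad, 0 = shut (upright), about 1.1 when the boat or rod is beneath it; swings inward only, a spring shuts it. Opening it with the boat takes 1 to 3 N, then it drags with 0 to 3 N on what slides beneath it, either way: this is not the stop
- furnace_tube: the ceramic furnace tube that begins at the mouth and carries the boat stop inside; origin = the mouth point. Its pose does not show how deep the stop is set. A steady press of 5 to 10 N on the stop for about a second, besides the flap's drag, seats the boat; 14 N would chip boat or stop. The stop is rigid: a millimetre too far is some 8 N or more
- boat: ceramic combustion boat lying in the trough: an open dish 15 wide (x), 60 long (y), 12 mm high, about 50 g, with steel chips in it; origin at the centre of its underside, y along the channel. The rod pushes on its flat upright outer end (y = +30 mm). It slides with less than 1 N
- push_rod: push rod, 100 g: dark wooden handle of square section 22 x 22 mm, 90 mm long, and a straight round steel rod, 10 mm thick, on the same axis. Origin in the middle of the handle, on the axis; handle from y = -45 to +45 mm, rod along -y to its flat end at y = -260 mm; z up, centre of mass at about y = -80 mm. Pushed with its axis 8 to 9 mm above the channel floor it runs free
- rod_tip (a point): centre of the flat end of the push rod
- rest: rod rest, fixed to the bench: wooden base 60 x 190 x 10 mm with two grey V-notched posts (90 degree notches, 34 mm wide at the top, tops 60 mm high) at y = -65 and -205 mm. The rod lies in them along y, tip to -y, its axis 50 mm above the bench, its handle free of the base. Origin on the bench below the middle of the handle when the rod is at its place
- reagent_bottle: bystander: amber bottle, 60 mm diameter, 125 mm high, origin at the centre of its underside
- tube_rack: bystander: clear rack 60 x 130 mm with capped test tubes, 98 mm high, origin at the centre of its underside
- boat_tile: bystander: white tile 100 x 100 mm with three spare boats, 18 mm high, origin at the centre of its underside
Not all that is in view belongs to the job. What is meant by the boat is not brown, and is the larger of those in its own colour.

How it is judged (in metres and radians):
On the way, in this order (a step that is already met when the one before it is completed fails the run):
1. the push rod, lifted from its rest, pushes the boat into the tube beneath the flap (y of boat in the frame of analyser between -0.055 and 0 m and contact force between push_rod and boat above 0.05 N and value of joint flap above 0.5 rad).
2. the rod presses the boat against the stop inside with more than 4 N for 0.5 s (contact force between boat and furnace_tube above 4 N and contact force between push_rod and boat above 4 N and y of boat in the frame of analyser below -0.062 m), for 0.5 s.
3. the rod is drawn right out and the flap has shut behind the boat (value of joint flap below 0.1 rad and y of rod_tip in the frame of analyser above 0.02 m), for 0.1 s.
At the end, for the whole second after the job is handed in: the boat lies in the tube at the stop (62 mm or more behind the mouth), the flap is shut (below 0.1 rad), and the released rod lies still in both notches of its rest: within 4 mm in height, 8 mm sideways, 0.06 rad, and at most 15 mm too far to its tip or 40 mm to its handle (y of boat in the frame of analyser below -0.062 m and linear speed of each of boat, push_rod below 0.01 m/s and value of joint flap below 0.1 rad and z of push_rod in the frame of rest between 0.046 and 0.054 m and x of push_rod in the frame of rest between -0.008 and 0.008 m and y of push_rod in the frame of rest between -0.015 and 0.04 m and angle between the y axis of push_rod and the y axis of rest, either way round below 0.06 rad and y of rod_tip in the frame of rest below -0.2 m and contact force between the fingers and push_rod below 0.05 N); the robot touches nothing.
It fails at once if the brittle boat is overloaded: pressed on the stop, or pushed by the rod, with 14 N or more (contact force between boat and furnace_tube above 14 N or contact force between push_rod and boat above 14 N).
It fails at once if the rod is rammed against the analyser with 20 N or more (contact force between push_rod and analyser above 20 N).
It fails at once if the robot itself touches the boat (contact force between any of the arm, the fingers and boat above 0.3 N).
It fails at once if the bottle, the tube rack or the tile with spare boats is moved by more than 15 mm (distance of any of reagent_bottle, tube_rack, boat_tile from where it was at the start of the episode above 0.015 m).
It also fails if it takes over 61 s, if anything falls off the work surface, if the arm or the gripper's body presses on something with over 40 N, if the wrist force passes 120 N, or if a joint passes its speed limit or range.

## Robot

A 6-joint arm with a two-finger parallel gripper is mounted at the origin on the work surface. World frame = base frame: x ahead of the robot, y to its left, z up, the work surface at z = 0. Lengths are in mm, angles in rad, forces in N, time in s.
With the tool pointing down it reaches from about 275 to 750 mm from the base axis. Payload 10.2 kg.
Tool frame: the origin (TCP) lies between the finger pads; the fingertips stand 11 mm ahead of it and the grasp point (between the pads) lies 8 mm behind it (ctrl.nose_length is the distance from the TCP to the fingertips, in mm); x points along the fingers, y is the direction in which the jaws open and shut, and the axes are right-handed (so a half turn about x gives the same grasp; the last joint's range is limited). The gripper opens to 85 mm and grips with 20 to 120 N. Pads are 22 mm wide; open, the fingers measure 114 mm over their backs; the gripper's body (76 mm by 85 mm) begins 54 mm behind the grasp point. The pads swing forward as they close: fully open they stand 13 mm farther back than shut.
Start: joints at [-1.376, 0.313, 1.498, -0, 1.331, -0.223], TCP at [213.007, -479.853, 242.294] pointing down, gripper open.
Joint ranges: [-2.94, 2.94], [-0.97, 2.17], [0.19, 2.56], [-1.23, 4.37], [0.02, 3.11], [-2.88, 2.88]. Speed limits (rad/s): [2.39, 2.39, 3.01, 3.14, 3.14, 3.14].

## Interface

Orientations are given as a unit quaternion [w, x, y, z].
In Python, from rig import ctrl, capture, ticket gives the robot as it stands.
- The arm moves only by the tool step_arm, never from a script. Its argument "commands" is a list of rows, each a list of 2 entries, a list of its own where there are three numbers: the shift along the world's x, y, z normalised to -1 to 1, where 1 is 0.04 m, then the turn about the world's z normalised to -1 to 1, where 1 is 180 degrees. A call has 1 to 5 rows; each row shifts and turns the commanded pose from where the row before left it; what a row does not reach is not made up. A row lasts 1/10 s, in which the tool goes at most 50 mm and 8.59 degrees, less where a joint would pass 70% of its speed; a pose out of reach is approached as far as the arm can. A call with a number of a shift or a turn outside -1 to 1 is refused whole. A call with a gripper value outside its range is refused whole. "gripper" is the closure, from -1 (fully open) to 1 (shut), so that 0 is half open, set as the call begins (left out, the last holds). The fingers move at their own pace and stop on an object; "force" is the grip in N (left out, the last holds). Time passes only in rows, so rows that do not move let the fingers close. It gives the time, the measured TCP pose, the force and the opening at its end, in the units of the state.
- ctrl.sense(): the state, without advancing time (a new reading comes with each control period).
- capture(name): name is "scene" or "side" or "wrist"; returns a dict with "image" (480x640x3 uint8, blue, green, red), "fov_y" (degrees; the focal length in pixels is half the picture's height over the tangent of half this angle, whatever the lens; pixels are square), "cx", "cy" (the principal point, pixels), "origin" and "orientation" of the camera in the world. Camera axes: x right, y down, z forward; pixel columns grow to the right and rows downward; lengths in mm; the calibration is good to about 2 mm. A picture is of the moment at which its call begins. There is no depth.
- ticket.finish_job(): hands the job in, once; it reports no verdict.
The state is a dict: "time_s": time; "joints": joint angles; "dq": joint speeds; "tau": joint torques, N m; "eef_pos": TCP position; "ee_rot": TCP orientation; "force": force on the tool from outside, world axes, zero at the start; "wrist_torque": the same for the moment, N m; "grip_width": opening from 0.0 (shut) to 1.0 (fully open).
Only numpy, scipy, OpenCV 4.12 (cv2) and the standard library are available. Lean on these libraries where they do the work, as an engineer would, in place of code of your own. Each camera call takes 0.05 s, during which the arm holds its last target.

## Working session

There is one attempt and no reset: what is moved stays moved. The work goes in short steps, Python scripts to look and compute and a tool call to move; the robot and the scene stay as the last step left them, time stands still between calls to the robot, and variables do not carry over. Pictures are saved under pics/ and viewed, and the job is handed in when it is done.

Besides the shell and the picture viewer there is one more tool, called after ">>>" as a command line: name --argument value ..., lists and objects as JSON in quotes. step_arm: Moves the arm, as the interface text tells. Its arguments: {"type":"object","properties":{"commands":{"type":"array","items":{"type":"array"}},"gripper":{"type":"number"},"force":{"type":"number"}},"required":["commands"]}

```bash
ls; mkdir -p pics; python3 - <<'E'
from rig import ctrl,capture
import cv2,json
print(ctrl.sense())
for n in ["scene","side","wrist"]:
    c=capture(n); cv2.imwrite(f"pics/{n}0.png",c["image"]); print(n,{k:v for k,v in c.items() if k!="image"})
E
```

```text
pics
{'time_s': 0.0, 'joints': array([-1.37637907e+00,  3.13445675e-01,  1.49843165e+00,  3.56748287e-06,
        1.33097974e+00, -2.23419962e-01]), 'dq': array([-0.00163021, -0.00053628,  0.00096769, -0.00015852,  0.00095366,
        0.00025371]), 'tau': array([ 7.11799839e-04, -4.12273872e+01, -2.59737754e+01, -1.23348327e-04,
        4.18651354e-03, -2.18665043e-06]), 'eef_pos': array([ 212.97025027, -479.60470021,  241.73931799]), 'ee_rot': array([ 0.14620817,  0.69173892,  0.14710211, -0.69172351]), 'force': array([-0.4609347 , -0.43331667,  0.01447037]), 'wrist_torque': array([-0.01758032, -0.02279845,  0.00181233]), 'grip_width': 1.0004617057617489}
scene {'fov_y': 43.14722886261582, 'cx': 320.87931287593585, 'cy': 228.6239087823175, 'origin': array([1361.37755133, -331.71613753, 1095.72225154]), 'orientation': array([-0.3019213 ,  0.79505818,  0.4945376 , -0.17932813])}
side {'fov_y': 48.19832867457537, 'cx': 319.8558106281723, 'cy': 238.39744588318166, 'origin': array([1149.06823341,  -64.68556573,  820.46017165]), 'orientation': array([-0.26461872,  0.76464517,  0.55174884, -0.20215815])}
wrist {'fov_y': 62.37073459194046, 'cx': 322.6099523635955, 'cy': 237.68960552041497, 'origin': array([ 281.73568267, -450.10374633,  374.26345119]), 'orientation': array([ 0.1244096 ,  0.82936758, -0.53862027, -0.08099309])}
```

View pics/scene0.png

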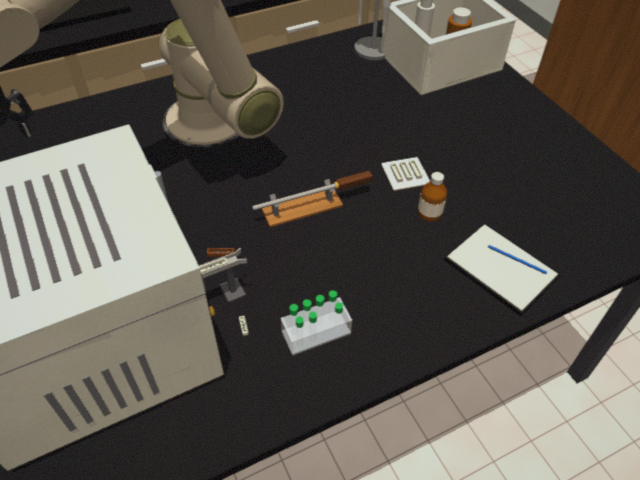

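View pics/side0.png

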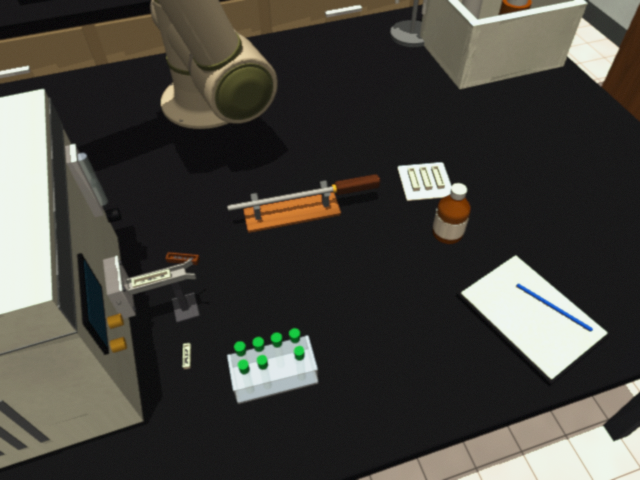

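View pics/wrist0.png

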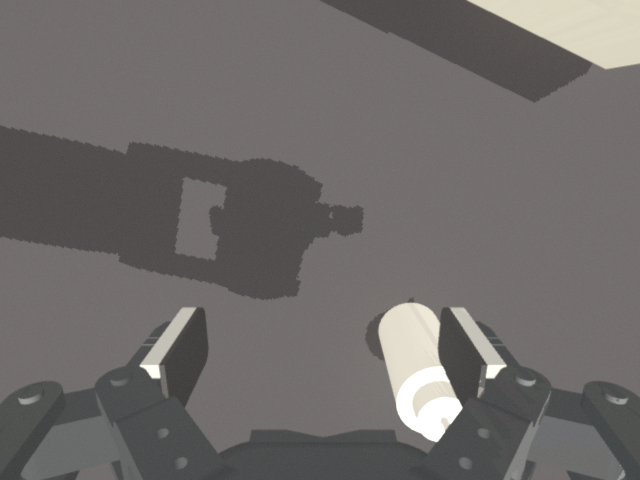

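Boat candidates, in side-view pixels:
- white dish in the trough (152,277)
- small white one on the bench (186,355)
- brown one (181,257)
- three spares on the tile (425,178)

By the description I pick the one in the trough. I'll check it in close crops.

```bash
python3 - <<'E'
import cv2
import numpy as np
s=cv2.imread("pics/side0.png"); c=cv2.imread("pics/scene0.png")
a=cv2.resize(s[230:380,90:240],(600,600),interpolation=cv2.INTER_CUBIC)
cv2.imwrite("pics/crop1.png",a)
b=cv2.resize(c[230:345,180:270],None,fx=5.2,fy=5.2,interpolation=cv2.INTER_CUBIC); cv2.imwrite("pics/crop2.png",b)
d=cv2.resize(s[165:240,220:390],None,fx=4.6,fy=4.6,interpolation=cv2.INTER_CUBIC)
e=cv2.resize(c[160:230,245:385],None,fx=5,fy=5,interpolation=cv2.INTER_CUBIC)
cv2.imwrite("pics/crop3.png",d); cv2.imwrite("pics/crop4.png",e)
E
```

```text
(no output)
```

View pics/crop1.png

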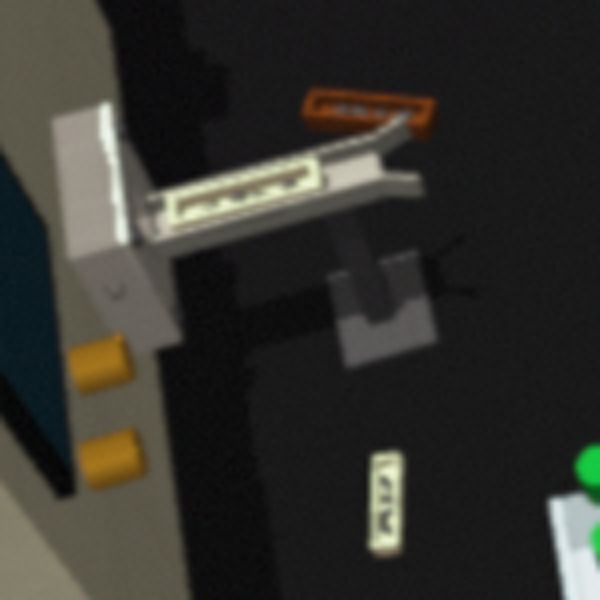

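View pics/crop2.png

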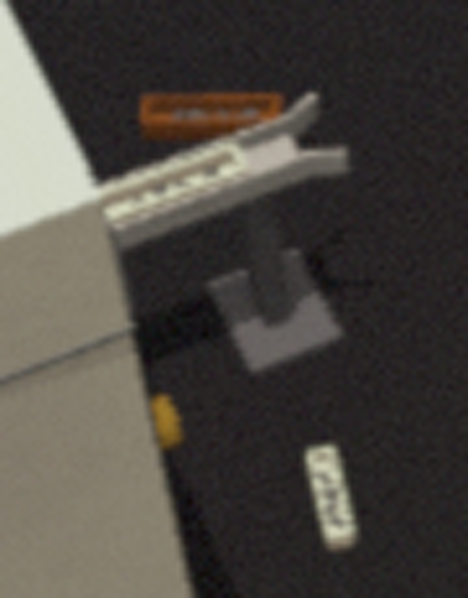

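View pics/crop3.png

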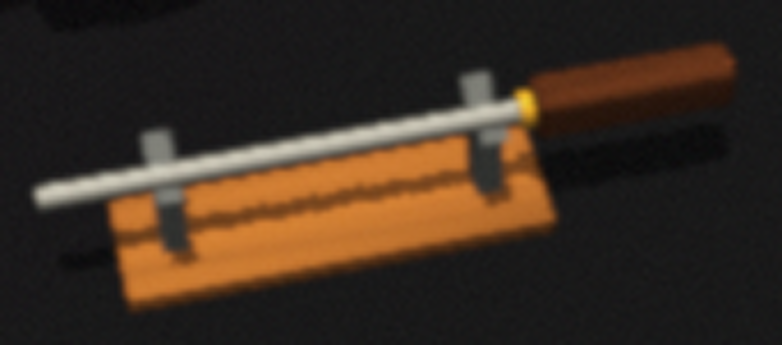

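View pics/crop4.png

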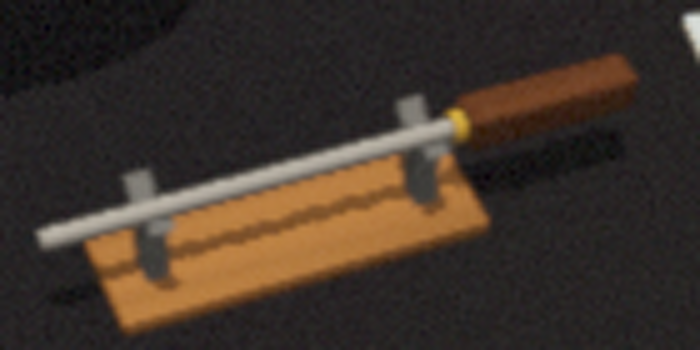

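The larger white boat lies in the trough. The brown one and the small white one are on the bench, so the choice is confirmed. Next I'll triangulate from the two fixed views.

```bash
cat > h.py <<'E'
import numpy as np, cv2
from scipy.spatial.transform import Rotation as R
def ray(c,uv,shape_h=480):
    f=shape_h/2/np.tan(np.radians(c["fov_y"])/2)
    d=np.array([(uv[0]-c["cx"])/f,(uv[1]-c["cy"])/f,1.])
    q=c["orientation"]; r=R.from_quat([q[1],q[2],q[3],q[0]])
    d=r.apply(d); return np.array(c["origin"],float),d/np.linalg.norm(d)
def tri(obs):
    A=np.zeros((3,3));b=np.zeros(3);L=[]
    for c,uv in obs:
        o,d=ray(c,uv);P=np.eye(3)-np.outer(d,d);A+=P;b+=P@o;L.append((o,P))
    p=np.linalg.solve(A,b); return p,[np.linalg.norm(P@(p-o)) for o,P in L]
def plane(c,uv,z):
    o,d=ray(c,uv);return o+d*(z-o[2])/d[2]
def proj(c,p):
    f=240/np.tan(np.radians(c["fov_y"])/2)
    q=c["orientation"]; r=R.from_quat([q[1],q[2],q[3],q[0]])
    v=r.inv().apply(np.array(p)-c["origin"]); return np.array([c["cx"]+f*v[0]/v[2],c["cy"]+f*v[1]/v[2]])
SC=dict(fov_y=43.14722886261582,cx=320.87931287593585,cy=228.6239087823175,origin=np.array([1361.37755133,-331.71613753,1095.72225154]),orientation=[-0.3019213,0.79505818,0.4945376,-0.17932813])
SI=dict(fov_y=48.19832867457537,cx=319.8558106281723,cy=238.39744588318166,origin=np.array([1149.06823341,-64.68556573,820.46017165]),orientation=[-0.26461872,0.76464517,0.55174884,-0.20215815])
E
python3 - <<'E'
from h import *
np.set_printoptions(precision=1,suppress=True)
s=lambda x,y,k,o:(x/k+o[0],y/k+o[1])
T={'tip':(s(40,195,4.6,(220,165)),s(44,239,5,(245,160))),
'ferr':(s(527,107,4.6,(220,165)),s(458,124,5,(245,160))),
'hend_top':(s(722,45,4.6,(220,165)),s(622,56,5,(245,160))),
'lipL':(s(407,117,4,(90,230)),s(314,98,5.2,(180,230))),
'lipR':(s(421,183,4,(90,230)),s(345,158,5.2,(180,230))),
'boatL':(s(320,155,4,(90,230)),s(240,143,5.2,(180,230))),
'boatR':(s(324,187,4,(90,230)),s(247,164,5.2,(180,230))),
'footR':(s(437,340,4,(90,230)),s(342,332,5.2,(180,230))),
'smallboat':(s(386,500,4,(90,230)),s(330,497,5.2,(180,230))),
'brown':(s(368,112,4,(90,230)),s(212,115,5.2,(180,230))),
}
for k,(a,b) in T.items(): 
    p,e=tri([(SI,a),(SC,b)]); print(k,p,np.array(e))
E
```

```text
tip [439.  -29.4  66.8] [0.1 0.1]
ferr [458.6 176.5  69.6] [0.5 0.5]
hend_top [467.4 260.3  87.4] [0.4 0.4]
lipL [ 578.8 -113.4  115.8] [0.1 0.1]
lipR [ 612.7 -113.6  115.3] [0.3 0.3]
boatL [ 592.7 -149.3  122.9] [0.5 0.5]
boatR [ 604.7 -150.4  120.9] [1.6 1.6]
footR [ 624.9 -127.7   20.7] [0.6 0.6]
smallboat [ 692.7 -161.    16.8] [0.7 0.7]
brown [ 496.2 -136.4   24.9] [0.1 0.1]
```

```bash
python3 - <<'E'
from h import *
np.set_printoptions(precision=3,suppress=True)
q=[0.14620817,0.69173892,0.14710211,-0.69172351]
r=R.from_quat([q[1],q[2],q[3],q[0]]).as_matrix();print(r)
q=[0.1244096,0.82936758,-0.53862027,-0.08099309];m=R.from_quat([q[1],q[2],q[3],q[0]]).as_matrix();print(m)
print(r.T@(np.array([281.736,-450.104,374.263])-np.array([212.97,-479.6,241.74])))
E
```

```text
[[-0.     0.406 -0.914]
 [ 0.001 -0.914 -0.406]
 [-1.    -0.001 -0.   ]]
[[ 0.407 -0.873 -0.268]
 [-0.914 -0.389 -0.119]
 [-0.     0.294 -0.956]]
[-132.503    0.782  -74.857]
```

>>> step_arm --commands '[[[0,0.5,1],0.04],[[0,0.9,0.6],0.045],[[0,1,0],0.045],[[0,1,0],0.045],[[0.2,1,0],0.045]]' --gripper -1 --force 100

```text
time_s: 0.65
eef_pos: [220.6, -302.2, 306.1]
ee_rot: [-0.374, -0.6, -0.374, 0.6]
force: [0.6, -0.4, -0.0]
grip_width: 0.998
```

>>> step_arm --commands '[[[0.3,1,0],0.045],[[0.3,1,0],0.045],[[0.5,1,0],0.027],[[0.6,1,0],0],[[0.6,1,0],0]]'

```text
time_s: 1.15
eef_pos: [313.3, -102.1, 306.5]
ee_rot: [0.476, 0.523, 0.475, -0.523]
force: [1.2, -1.3, -0.5]
grip_width: 0.995
```

>>> step_arm --commands '[[[0.7,1,0],0],[[0.7,1,0],0],[[0.7,1,0],0],[[0.7,1,0],0],[[0.5,1,0],0]]'

```text
time_s: 1.65
eef_pos: [445.9, 98.3, 306.0]
ee_rot: [-0.476, -0.523, -0.476, 0.523]
force: [0.4, -1.1, 0.6]
grip_width: 1.002
```

```bash
python3 - <<'E'
from rig import ctrl,capture
import cv2
s=ctrl.sense();print(s["time_s"],s["eef_pos"],s["ee_rot"],s["force"])
c=capture("wrist"); cv2.imwrite(f"pics/w1.png",c["image"]); print({k:v for k,v in c.items() if k!="image"})
E
```

```text
1.65 [445.91820559  98.33560595 305.95241477] [-0.47598091 -0.52278762 -0.47609547  0.52294204] [ 0.38424296 -1.06907742  0.60975249]
{'fov_y': 62.37073459194046, 'cx': 322.6099523635955, 'cy': 237.68960552041497, 'origin': array([453.1688523 , 172.25957821, 438.36871193]), 'orientation': array([ 0.14883038,  0.98777722, -0.04581673, -0.00681939])}
```

View pics/w1.png

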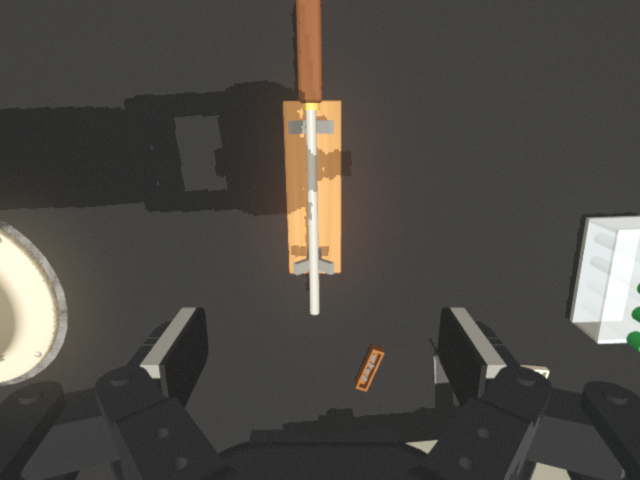

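```bash
python3 - <<'E'
from rig import ctrl
print(ctrl.sense()["joints"])
E
```

```text
[-0.03210988  0.1228503   1.56987161  0.00255101  1.44919342  0.05798265]
```

>>> step_arm --commands '[[[0.9,-0.4,0],0],[[0.9,-0.4,0],0],[[0.9,-0.4,0],0],[[0.9,-0.4,0],0],[[0,0,0],0]]'

```text
time_s: 2.2
eef_pos: [591.4, 30.0, 303.8]
ee_rot: [-0.475, -0.523, -0.476, 0.524]
force: [-0.2, 0.5, -0.7]
grip_width: 1.003
```

```bash
cat >> h.py <<'E'
import pickle,os
def snap(n,name="wrist"):
    from rig import ctrl,capture
    c=capture(name); cv2.imwrite(f"pics/{n}.png",c["image"]); pickle.dump({k:v for k,v in c.items()},open(f"pics/{n}.pkl","wb")); return c
def load(n): return pickle.load(open(f"pics/{n}.pkl","rb"))
E
python3 - <<'E'
from h import *
from rig import ctrl
s=ctrl.sense();print(s["time_s"],s["eef_pos"],s["force"])
c=snap("w2")
cv2.imwrite("pics/w2c.png",cv2.resize(c["image"][250:450,200:450],None,fx=3,fy=3,interpolation=cv2.INTER_CUBIC))
E
```

```text
2.2 [591.37713288  30.02431124 303.78312255] [-0.24314019  0.52389669 -0.72555923]
```

View pics/w2.png

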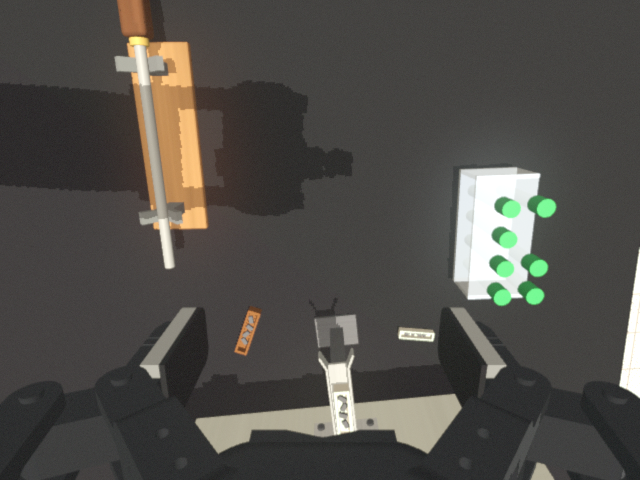

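View pics/w2c.png

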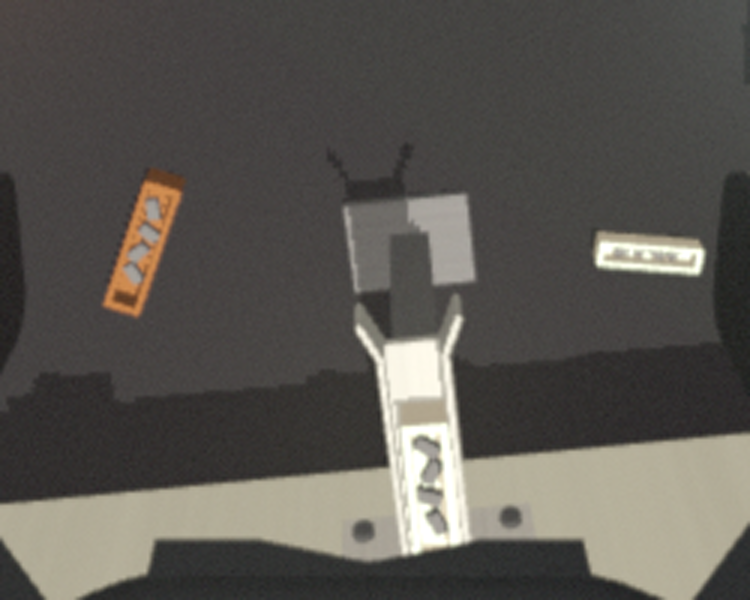

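```bash
cat >> h.py <<'E'
W1=dict(fov_y=62.37073459194046,cx=322.6099523635955,cy=237.68960552041497,origin=np.array([453.1688523,172.25957821,438.36871193]),orientation=[0.14883038,0.98777722,-0.04581673,-0.00681939])
np.set_printoptions(precision=1,suppress=True)
E
python3 - <<'E'
from h import *
W2=load("w2")
for n,a,b in [("tip",(315,314),(169.5,267.5)),("ferr",(312,105.5),(139,41)),("baseTL",(284,101),(129,42)),("baseBR",(341.5,273),(206,229)),("brown",(370,369),(247.5,333))]:
    print(n,*tri([(W1,a),(W2,b)]))
    if n=="ferr": print(tri([(W1,a),(W2,b),(SI,(334.6,188.3)),(SC,(336.6,184.8))]))
k=lambda x,y:(x/3+200,y/3+250)
for n,uv,z in [("lipL",k(361,311),110),("lipR",k(460,300),110),("floorL",k(387,345),100),("floorR",k(438,340),100),("boatL",k(402,425),112),("boatR",k(446,421),112),("footTL",k(344,206),3),("footTR",k(468,195),3)]:
    print(n,plane(W2,uv,z), plane(W2,uv,z+10))
for n,sde in [("lipL",(191.75,259.25)),("lipR",(195.25,275.75))]:
    print(n,tri([(W2,k(361,311) if n=="lipL" else k(460,300)),(SI,sde)]))
E
```

```text
tip [426.2 -30.8  53.7] [np.float64(0.15234753208030122), np.float64(0.1523475320802892)]
ferr [444.2 181.6  53.8] [np.float64(0.29304121751522544), np.float64(0.2930412175152441)]
(array([444.7, 182.1,  54.5]), [np.float64(0.45717818070636135), np.float64(0.9769656320115438), np.float64(0.9184032165893445), np.float64(1.9982010761637365)])
baseTL [415.2 190.4   7.7] [np.float64(0.3820382369272279), np.float64(0.3820382369272825)]
baseBR [458.6  -2.7  14.6] [np.float64(0.5542547922723354), np.float64(0.5542547922723937)]
brown [ 484.  -137.1   11.5] [np.float64(0.9303981918928248), np.float64(0.9303981918928271)]
lipL [ 575.7 -110.3  110. ] [ 576.4 -103.8  120. ]
lipR [ 607.1 -109.3  110. ] [ 606.8 -102.7  120. ]
floorL [ 582.2 -130.5  100. ] [ 582.7 -123.5  110. ]
floorR [ 599.1 -130.1  100. ] [ 599.1 -123.2  110. ]
boatL [ 585.  -152.5  112. ] [ 585.4 -144.6  122. ]
boatR [ 599.3 -152.3  112. ] [ 599.3 -144.4  122. ]
footTL [ 565.9 -131.     3. ] [ 566.7 -125.6   13. ]
footTR [ 616.5 -130.8    3. ] [ 616.1 -125.4   13. ]
lipL (array([ 574.7, -112.7,  109. ]), [np.float64(1.656232739236063), np.float64(1.6562327392361424)])
lipR (array([ 606.6, -113.4,  105.5]), [np.float64(1.1380152270895654), np.float64(1.13801522708959)])
```

>>> step_arm --commands '[[[0,-0.75,-0.8],0],[[0,-0.75,-0.8],0],[[0,0,0],0]]'

```text
time_s: 2.55
eef_pos: [586.7, -29.7, 238.3]
ee_rot: [-0.473, -0.522, -0.477, 0.525]
force: [0.1, 0.8, -0.0]
grip_width: 0.998
```

```bash
python3 - <<'E'
from h import *
from rig import ctrl
s=ctrl.sense();print(s["time_s"],s["eef_pos"],s["force"])
c=snap("w3")
cv2.imwrite("pics/w3c.png",cv2.resize(c["image"][270:450,220:440],None,fx=3.6,fy=3.3,interpolation=cv2.INTER_CUBIC))
E
```

```text
2.55 [586.7 -29.7 238.3] [ 0.1  0.8 -0. ]
```

View pics/w3c.png

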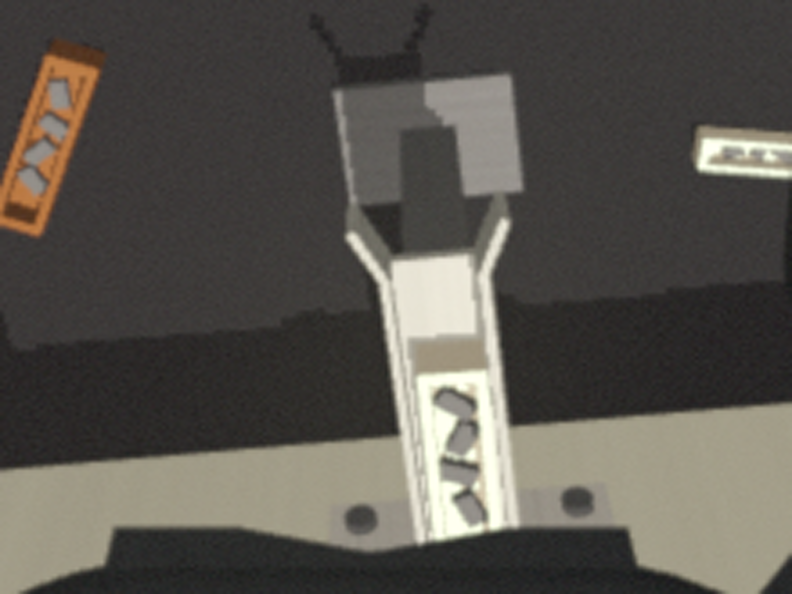

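```bash
python3 - <<'E'
from h import *
W3=load("w3");W2=load("w2");print(W3["origin"],W3["orientation"])
k=lambda x,y:(x/3.6+220,y/3.3+270)
k2=lambda x,y:(x/3+200,y/3+250)
for n,uv,z in [("floorL",k(390,258),100),("floorR",k(473,253),100),("boatL",k(418,373),112),("boatR",k(487,370),112),("boatBL",k(412,343),100),("boatBR",k(482,338),100),
 ("wallLo",k(381,287),110),("wallRo",k(488,277),110),("wallL2",k(413,538),110),("wallR2",k(519,520),110),("faceL",k(0,468),0),("faceR",k(792,402),0),("scrL",k(361,519),110),("scrR",k(577,501),110)]:
    print(n,plane(W3,uv,z))
for n,a,b in [("floorL",k(390,258),k2(387,345)),("floorR",k(473,253),k2(438,340)),("boatL",k(418,373),k2(402,425)),("boatR",k(487,370),k2(446,421)),("foot",k(511,74),k2(468,195)),("scrR",k(577,501),k2(511,517))]:
    print(n,*tri([(W3,a),(W2,b)]))
E
```

```text
[595.1  44.  370.8] [ 0.1  1.  -0.  -0. ]
floorL [ 581.  -129.1  100. ]
floorR [ 599.1 -129.4  100. ]
boatL [ 584.8 -152.5  112. ]
boatR [ 599.5 -153.   112. ]
boatBL [ 583.7 -153.   100. ]
boatBR [ 599.3 -153.   100. ]
wallLo [ 579.  -130.1  110. ]
wallRo [ 601.6 -129.5  110. ]
wallL2 [ 579.5 -201.5  110. ]
wallR2 [ 603.6 -198.3  110. ]
faceL [ 446. -264.    0.]
faceR [ 694.  -259.4    0. ]
scrL [ 568.4 -194.8  110. ]
scrR [ 616.8 -193.8  110. ]
floorL [ 583.  -112.6  125.7] [np.float64(0.5824720899921453), np.float64(0.582472089992334)]
floorR [ 599.  -121.3  112.7] [np.float64(0.09447528577079405), np.float64(0.09447528577076021)]
boatL [ 584.9 -152.1  112.5] [np.float64(0.07630971247242942), np.float64(0.07630971247257139)]
boatR [ 599.5 -159.8  102.8] [np.float64(0.2684077562397524), np.float64(0.2684077562396836)]
foot [ 615.6 -125.    13.6] [np.float64(0.4318535914616118), np.float64(0.4318535914615607)]
scrR [ 620.7 -235.9   64. ] [np.float64(0.1318852023412793), np.float64(0.13188520234124082)]
```

```bash
cat >> h.py <<'E'
def st():
    from rig import ctrl
    s=ctrl.sense(); q=s["ee_rot"]; r=R.from_quat([q[1],q[2],q[3],q[0]]).as_matrix()
    a=np.arctan2(r[1,1],r[0,1])
    print("t",s["time_s"],"pos",s["eef_pos"].round(2),"yaw",round(a,4),"tilt",r[:,0].round(4),"F",s["force"].round(2),"g",round(s["grip_width"],3),"T",s["wrist_torque"].round(3)); return s
E
python3 -c "
from h import *
st()"
```

```text
t 2.6 pos [587.6 -28.4 241. ] yaw -0.096 tilt [-0.  0. -1.] F [-0.2  0.8  0.8] g 1.005 T [ 0. -0.  0.]
```

>>> step_arm --commands '[[[-0.6,0.98,0],0.0035],[[-0.6,0.98,0],0],[[-0.6,0.98,0],0],[[-0.6,0.98,0],0],[[-0.6,0.98,0],0]]'

```text
time_s: 3.1
eef_pos: [467.3, 170.5, 244.0]
ee_rot: [0.479, 0.521, 0.479, -0.519]
force: [0.2, -0.1, 0.6]
grip_width: 1.001
```

>>> step_arm --commands '[[[-0.55,1,0],0],[[0,0,-1],0],[[0,0,-1],0],[[0,0,0],0]]'

```text
time_s: 3.5
eef_pos: [444.3, 208.8, 160.0]
ee_rot: [-0.478, -0.518, -0.48, 0.522]
force: [1.2, -0.3, 0.2]
grip_width: 0.997
```

```bash
python3 - <<'E'
from h import *
st()
c=snap("w4");d=snap("s4","side")
E
```

```text
t 3.5 pos [444.3 208.8 159.9] yaw -0.0816 tilt [-0. -0. -1.] F [ 1.2 -0.3  0.2] g 0.997 T [ 0.  -0.1  0. ]
```

View pics/w4.png

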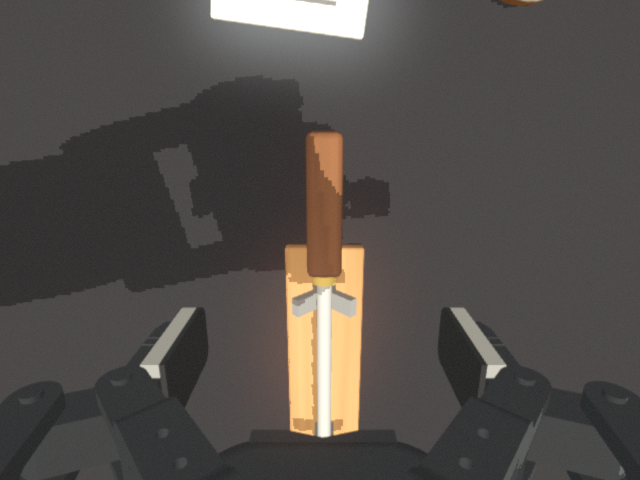

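View pics/s4.png

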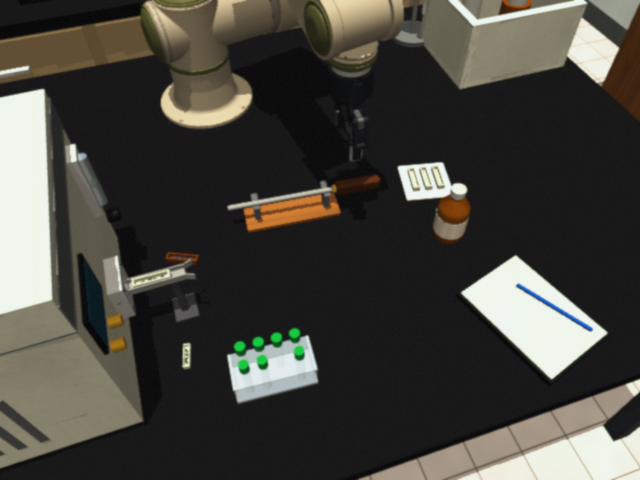

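```bash
python3 - <<'E'
from h import *
W=load("w4")
print(plane(W,(324,276),61),plane(W,(324,138),61),plane(W,(324,283),55),plane(W,(323.5,436),50), tri([(W,(324,282)),(W1,(312,105.5)),(load('w2'),(139,41))]))
E
```

```text
[443.2 186.4  61. ] [449.9 270.5  61. ] [442.6 179.   55. ] [432.1  51.5  50. ] (array([444., 181.,  56.]), [np.float64(1.4871434049984051), np.float64(0.8777382671573627), np.float64(0.9424429515405701)])
```

>>> step_arm --commands '[[[-0.03,0,-1],0],[[0,0,-1],0],[[0,0,-0.95],0],[[0,0,0],0],[[0,0,0],0]]'

```text
time_s: 4.1
eef_pos: [447.4, 208.5, 46.8]
ee_rot: [0.479, 0.521, 0.478, -0.519]
force: [-0.1, -1.1, 0.8]
grip_width: 0.998
```

>>> step_arm --commands '[[[0,0,0],0],[[0,0,0],0],[[0,0,0],0],[[0,0,0],0],[[0,0,0],0]]' --gripper 1 --force 100

```text
time_s: 4.6
eef_pos: [445.4, 208.2, 44.7]
ee_rot: [-0.478, -0.52, -0.479, 0.521]
force: [-5.0, 0.6, 7.0]
grip_width: 0.238
```

```bash
python3 - <<'E'
from h import *
st()
c=snap("w5");d=snap("s5","side")
E
```

```text
t 4.6 pos [445.4 208.2  44.7] yaw -0.0835 tilt [-0.  0. -1.] F [-5.   0.6  7. ] g 0.238 T [-0.1  0.7 -0.2]
```

View pics/w5.png

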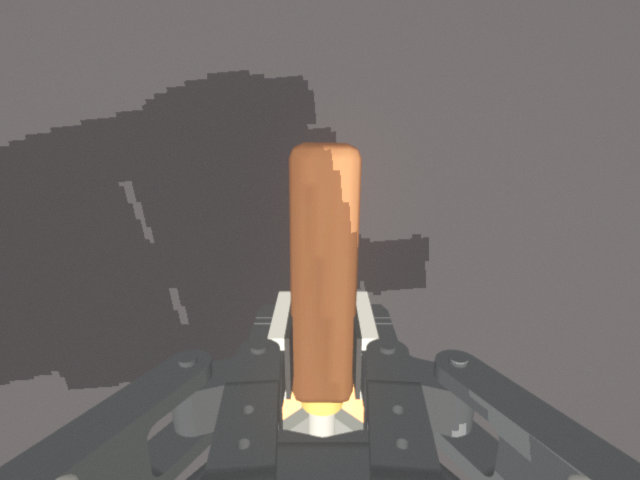

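```bash
python3 - <<'E'
from h import *
W=load("w2")
for uv,z in [((454,280),5),((460,170),60),((472,298),60),((501,294),98),((455,280),60),((508,207),98),((466,297),5),((540,175),60)]: print(uv,z,plane(W,uv,z))
E
```

```text
(454, 280) 5 [734.3 -94.9   5. ]
(460, 170) 60 [722.5  42.7  60. ]
(472, 298) 60 [735.7 -91.6  60. ]
(501, 294) 98 [748.8 -70.3  98. ]
(455, 280) 60 [718.1 -69.6  60. ]
(508, 207) 98 [751.8  12.7  98. ]
(466, 297) 5 [ 748.6 -118.2    5. ]
(540, 175) 60 [797.8  30.7  60. ]
```

>>> step_arm --commands '[[[0,0,0.5],0],[[0,0,1],0],[[0,0,0.5],0],[[0,0,0],0],[[0,0,0],0]]'

```text
time_s: 5.2
eef_pos: [445.5, 208.1, 123.7]
ee_rot: [-0.479, -0.52, -0.479, 0.521]
force: [-1.2, 0.5, -1.4]
grip_width: 0.241
```

```bash
python3 - <<'E'
from h import *
st()
d=snap("s6","side");e=snap("c6","scene")
cv2.imwrite("pics/c6c.png",np.hstack([cv2.resize(d["image"][130:230,210:400],None,fx=3,fy=3),]))
E
```

```text
t 5.2 pos [445.5 208.1 123.7] yaw -0.0833 tilt [-0. -0. -1.] F [-1.2  0.5 -1.4] g 0.241 T [0.1 0.  0. ]
```

View pics/c6c.png

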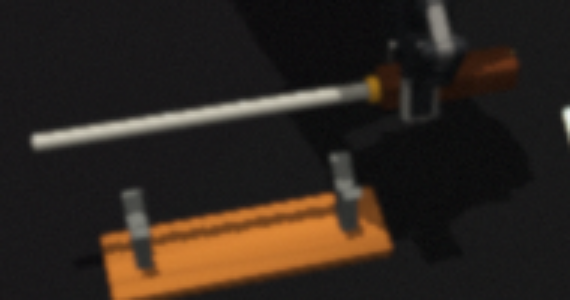

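>>> step_arm --commands '[[[0.87,-0.36,0],0.0325],[[0.87,-0.36,0],0],[[0.87,-0.36,0],0],[[0.87,-0.36,0],0],[[0,0,0],0]]'

```text
time_s: 5.8
eef_pos: [587.5, 148.3, 122.2]
ee_rot: [0.504, 0.496, 0.504, -0.496]
force: [-0.7, 0.5, -0.8]
grip_width: 0.239
```

>>> step_arm --commands '[[[0,0,-0.5],0],[[0,0,0],0],[[0,0,0],0]]'

```text
time_s: 6.1
eef_pos: [584.3, 150.8, 103.7]
ee_rot: [0.504, 0.495, 0.505, -0.496]
force: [-0.2, 0.6, -0.6]
grip_width: 0.242
```

```bash
python3 - <<'E'
from h import *
st()
d=snap("s7","side");e=snap("c7","scene")
cv2.imwrite("pics/s7c.png",cv2.resize(d["image"][200:330,90:290],None,fx=4,fy=4,interpolation=cv2.INTER_CUBIC))
cv2.imwrite("pics/c7c.png",cv2.resize(e["image"][190:320,180:380],None,fx=4,fy=4,interpolation=cv2.INTER_CUBIC))
E
```

```text
t 6.1 pos [584.3 150.8 103.7] yaw 0.0191 tilt [-0. -0. -1.] F [-0.2  0.6 -0.6] g 0.242 T [0.1 0.  0. ]
```

View pics/s7c.png

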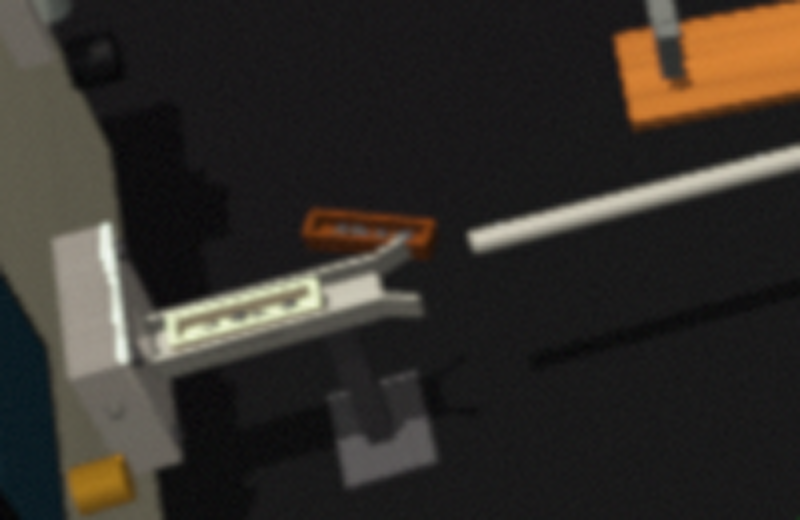

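View pics/c7c.png

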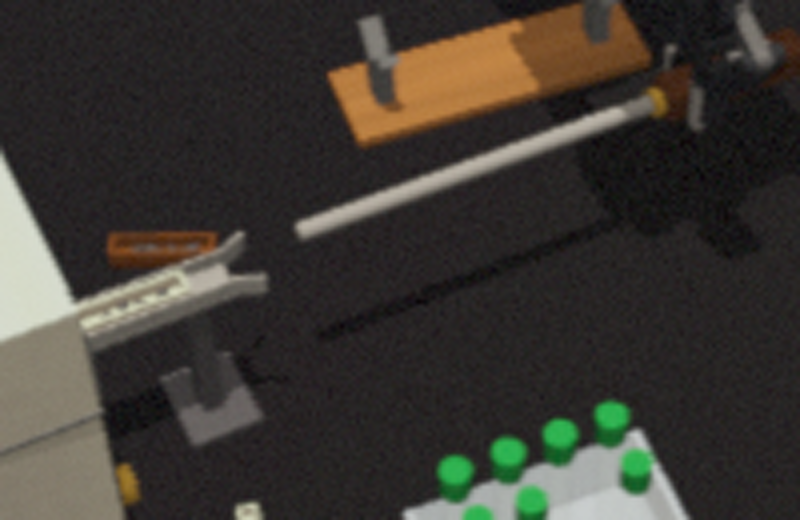

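```bash
python3 - <<'E'
from h import *
for n in ("s7","c7"):
    im=load(n)["image"]; hsv=cv2.cvtColor(im,cv2.COLOR_BGR2HSV); m=cv2.inRange(hsv,(20,150,100),(32,255,255))
    k,l,stt,ce=cv2.connectedComponentsWithStats(m)
    print(n,[(stt[i].tolist(),ce[i].round(1)) for i in range(1,k) if stt[i][4]>4])
k=lambda x,y:(x/4+90,y/4+200); j=lambda x,y:(x/4+180,y/4+190)
T={"tip":(k(474,241),j(302,230)),"floorEnd":(k(382,289),j(228,275)),"lipL":(k(407,236),j(241,236)),"lipR":(k(421,303),j(265,281)),"boatTopL":(k(320,275),j(184,272)),"boatTopR":(k(324,307),j(190,289))}
for n,(a,b) in T.items(): print(n,*tri([(SI,a),(SC,b)]))
E
```

```text
s7 [([328, 225, 3, 5, 5], array([329.2, 227. ])), ([108, 315, 13, 12, 67], array([114.4, 320.3])), ([110, 340, 15, 9, 68], array([117.5, 343.5]))]
c7 [([342, 213, 4, 5, 9], array([343.9, 214.7])), ([210, 307, 4, 8, 24], array([211.5, 310.4]))]
tip [599.8 -87.1 128.8] [np.float64(0.11757755394961983), np.float64(0.11757755394959521)]
floorEnd [ 595.8 -127.9  109.2] [np.float64(0.43634862601503416), np.float64(0.4363486260149504)]
lipL [ 577.5 -113.4  114.3] [np.float64(0.4517741786880353), np.float64(0.4517741786881374)]
lipR [ 612.3 -113.6  115.1] [np.float64(0.4565834087639617), np.float64(0.45658340876418196)]
boatTopL [ 591.4 -149.6  120.6] [np.float64(0.8850995737124606), np.float64(0.8850995737123842)]
boatTopR [ 604.  -150.6  118.8] [np.float64(0.9489900330334142), np.float64(0.9489900330335247)]
```

```bash
python3 - <<'E'
from h import *
print(tri([(SI,(329.2,227.)),(SC,(343.9,214.7))]))
k=lambda x,y:(x/3+210,y/3+130)
c6=load("c6")["image"]
cv2.imwrite("pics/c6d.png",cv2.resize(c6[130:220,245:405],None,fx=5,fy=5,interpolation=cv2.INTER_CUBIC))
d=load("s6")["image"]
cv2.imwrite("pics/s6d.png",cv2.resize(d[140:220,210:370],None,fx=5,fy=5,interpolation=cv2.INTER_CUBIC))
d=load("s7")["image"]
cv2.imwrite("pics/s7d.png",cv2.resize(d[190:290,180:340],None,fx=5,fy=5,interpolation=cv2.INTER_CUBIC))
E
```

```text
(array([599.1, 118.5, 131.2]), [np.float64(0.660642450112508), np.float64(0.6606424501125334)])
```

View pics/s7d.png

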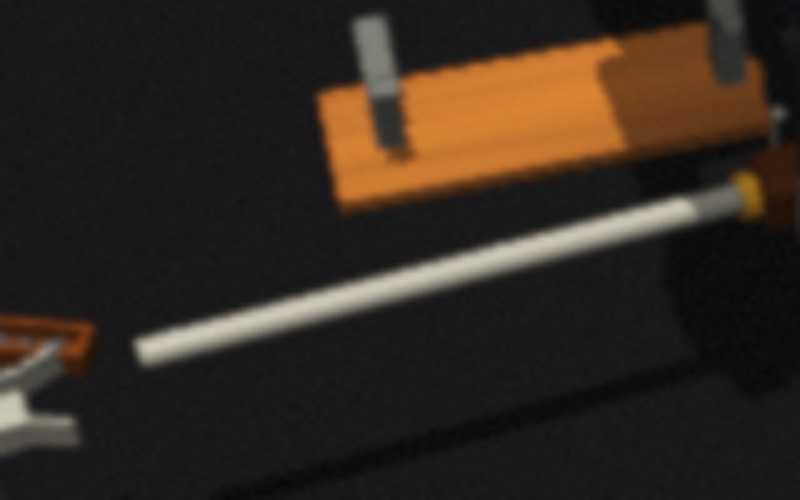

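View pics/c6d.png

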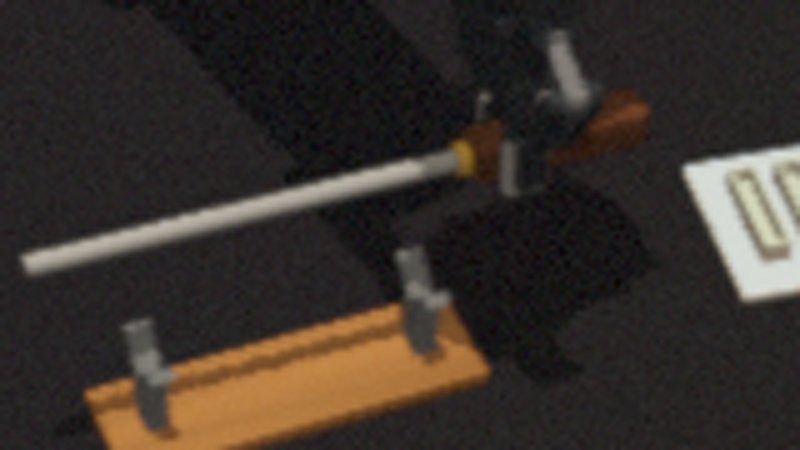

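View pics/s6d.png

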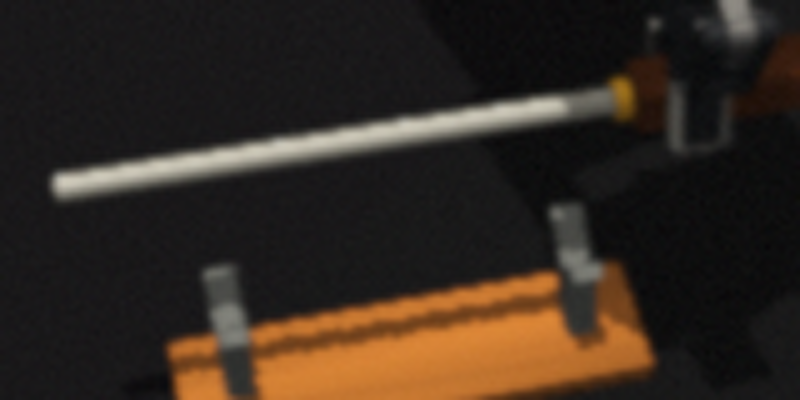

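```bash
python3 - <<'E'
from h import *
a,_=tri([(SI,(228.7,207.4)),(SC,(253.8,207.8))])
b,_=tri([(SI,(221.4,177.2)),(SC,(250.4,182.8))])
print(a,b,b-a)
f0,_=tri([(SI,(334.6,188.3)),(SC,(336.6,184.8))])
f1,_=tri([(SI,(622/5+210,98/5+140)),(SC,(463/5+245,158/5+130))])
print(f0,f1,f1-f0)
# predicted pixels vs wrist-frame positions
for n,p in [("tip rest",(426.2,-30.8,50)),("tip s7",(588.9,-89,109)),("ferr s7",(584.9,123,109)),("lipL",(575.7,-110.3,110)),("lipR",(607.1,-109.3,110)),("floorEnd",(590.2,-129.5,100)),("boatTL",(584.9,-152.5,112)),("boatTR",(599.4,-152.5,112)),("foot",(616.5,-131,3))]:
    print(n,proj(SI,p),proj(SC,p))
E
```

```text
[439.  -29.4  66.8] [435.5 -30.2 144.4] [-3.5 -0.8 77.6]
[458.3 176.7  69.2] [460.2 175.4 146.4] [ 1.8 -1.3 77.2]
tip rest [227.9 208.8] [251.7 209.3]
tip s7 [208.3 262.6] [253.3 250.3]
ferr s7 [329.2 229. ] [342.2 216.3]
lipL [194.  259.5] [241.4 249. ]
lipR [197.9 274.1] [247.5 259.5]
floorEnd [185.1 272.8] [235.8 260. ]
boatTL [169.  269.8] [223.8 258.5]
boatTR [170.3 276.7] [226.3 263.5]
foot [198.4 316.5] [243.7 296.5]
```

>>> step_arm --commands '[[[0.04,-0.4,0],0],[[0,-0.35,0],0],[[0,0,0],0],[[0,0,0],0]]'

```text
time_s: 6.6
eef_pos: [586.7, 119.9, 104.5]
ee_rot: [0.504, 0.496, 0.504, -0.496]
force: [-0.2, 0.3, -1.5]
grip_width: 0.241
```

```bash
python3 - <<'E'
from h import *
st()
d=snap("s8","side");e=snap("c8","scene")
a=cv2.resize(d["image"][225:305,110:230],None,fx=6.5,fy=6.5,interpolation=cv2.INTER_CUBIC)
cv2.imwrite("pics/s8c.png",a)
cv2.imwrite("pics/c8c.png",cv2.resize(e["image"][220:290,190:290],None,fx=7.5,fy=7.5,interpolation=cv2.INTER_CUBIC))
E
```

```text
t 6.6 pos [586.7 119.9 104.5] yaw 0.0176 tilt [ 0.  0. -1.] F [-0.2  0.2 -1.5] g 0.241 T [0.1 0.  0.1]
```

View pics/s8c.png

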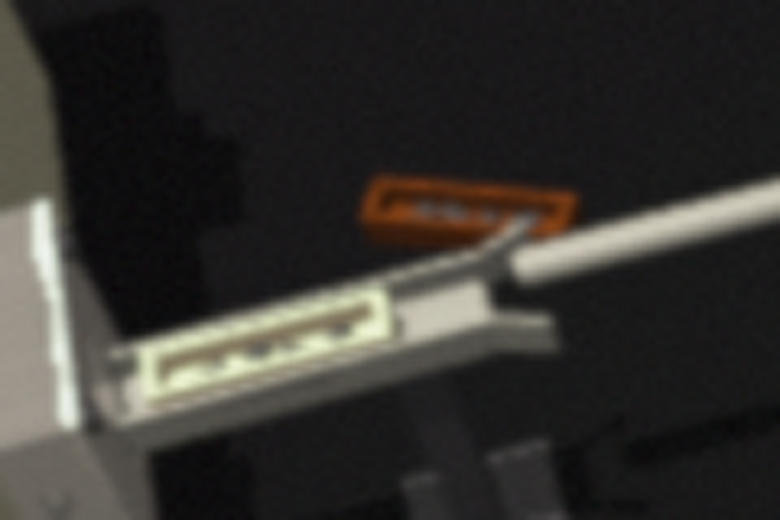

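View pics/c8c.png

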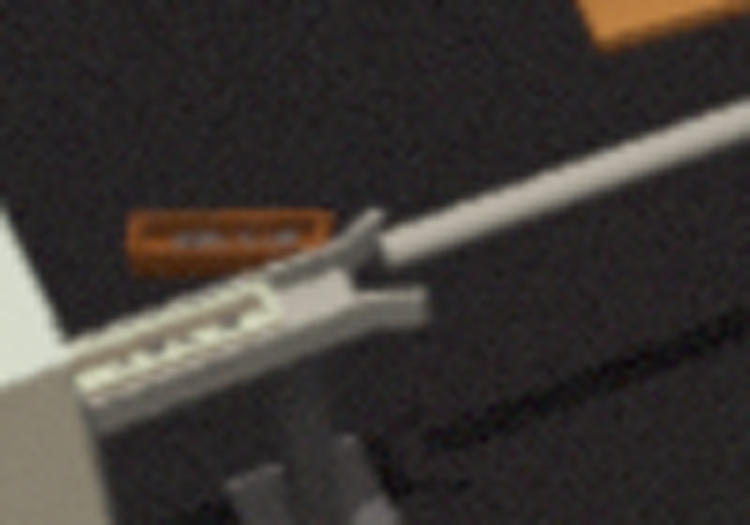

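>>> step_arm --commands '[[[0,-0.25,-0.03],0],[[0,-0.25,0],0],[[0,0,0],0],[[0,0,0],0],[[0,0,0],0]]'

```text
time_s: 7.2
eef_pos: [586.6, 100.6, 103.1]
ee_rot: [0.505, 0.495, 0.505, -0.495]
force: [-0.2, 0.0, -1.1]
grip_width: 0.24
```

```bash
python3 - <<'E'
from h import *
st()
d=snap("s9","side");e=snap("c9","scene")
a=cv2.resize(d["image"][225:305,110:230],None,fx=6.5,fy=6.5,interpolation=cv2.INTER_CUBIC)
cv2.imwrite("pics/s9c.png",a)
cv2.imwrite("pics/c9c.png",cv2.resize(e["image"][220:290,190:290],None,fx=7.5,fy=7.5,interpolation=cv2.INTER_CUBIC))
E
```

```text
t 7.2 pos [586.6 100.6 103.1] yaw 0.0188 tilt [-0.  0. -1.] F [-0.2  0.  -1.1] g 0.24 T [ 0. -0. -0.]
```

View pics/s9c.png

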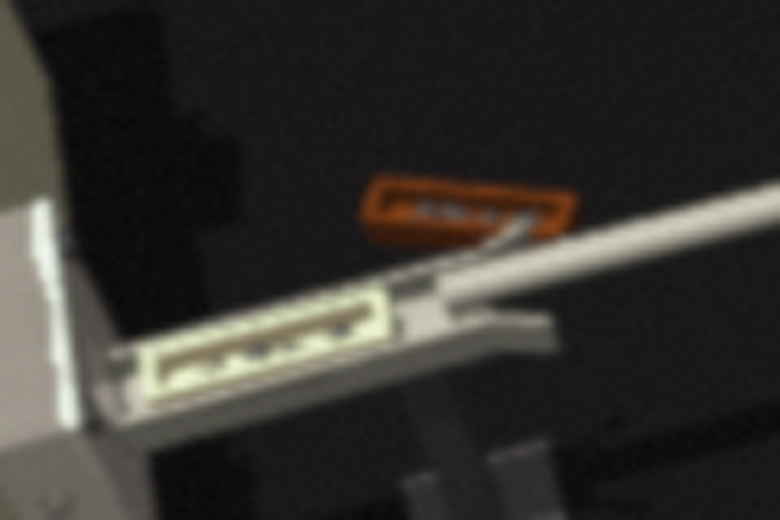

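View pics/c9c.png

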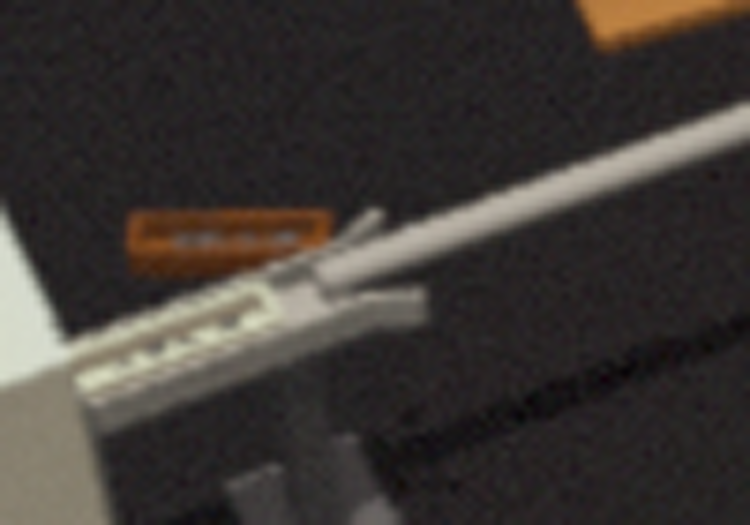

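>>> step_arm --commands '[[[0,0,-0.05],0],[[0,0,0],0],[[0,0,0],0]]'

```text
time_s: 7.6
eef_pos: [586.5, 100.6, 101.0]
ee_rot: [0.505, 0.495, 0.505, -0.495]
force: [-0.2, -0.7, -1.6]
grip_width: 0.237
```

>>> step_arm --commands '[[[0,0,-0.025],0],[[0,0,0],0],[[0,0,0],0]]'

```text
time_s: 7.9
eef_pos: [586.6, 100.5, 100.1]
ee_rot: [0.505, 0.495, 0.505, -0.495]
force: [-0.2, -0.0, -0.5]
grip_width: 0.236
```

>>> step_arm --commands '[[[0,0,-0.025],0],[[0,0,0],0],[[0,0,0],0]]'

```text
time_s: 8.2
eef_pos: [586.6, 100.5, 99.1]
ee_rot: [0.505, 0.495, 0.505, -0.495]
force: [-0.0, -0.5, -1.0]
grip_width: 0.239
```

>>> step_arm --commands '[[[0,0,-0.025],0],[[0,0,0],0],[[0,0,0],0]]'

```text
time_s: 8.5
eef_pos: [586.6, 100.6, 98.1]
ee_rot: [0.505, 0.495, 0.505, -0.495]
force: [-0.4, 0.2, -1.3]
grip_width: 0.235
```

>>> step_arm --commands '[[[0,0,-0.025],0],[[0,0,0],0],[[0,0,0],0]]'

```text
time_s: 8.8
eef_pos: [586.7, 100.5, 97.2]
ee_rot: [0.505, 0.495, 0.505, -0.495]
force: [0.3, 0.4, -0.5]
grip_width: 0.239
```

>>> step_arm --commands '[[[0,0,-0.025],0],[[0,0,0],0],[[0,0,0],0]]'

```text
time_s: 9.1
eef_pos: [586.7, 100.5, 96.2]
ee_rot: [0.505, 0.495, 0.505, -0.495]
force: [-0.3, 0.6, 0.9]
grip_width: 0.236
```

>>> step_arm --commands '[[[0,0,-0.025],0],[[0,0,0],0],[[0,0,0],0]]'

```text
time_s: 9.4
eef_pos: [586.7, 100.5, 95.2]
ee_rot: [0.505, 0.495, 0.505, -0.495]
force: [-1.0, 0.6, 1.8]
grip_width: 0.24
```

```bash
python3 - <<'E'
from h import *
st()
d=snap("s10","side")
a=cv2.resize(d["image"][225:305,110:230],None,fx=6.5,fy=6.5,interpolation=cv2.INTER_CUBIC)
cv2.imwrite("pics/s10c.png",a)
E
```

```text
t 9.4 pos [586.7 100.5  95.2] yaw 0.0189 tilt [ 0. -0. -1.] F [-1.   0.6  1.9] g 0.24 T [-0.4  0.  -0. ]
```

View pics/s10c.png

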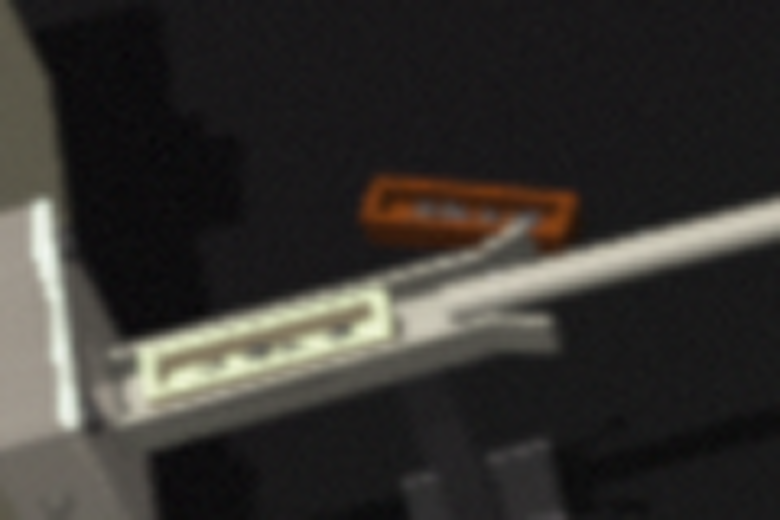

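>>> step_arm --commands '[[[0,0,0.13],0],[[0.05,0,0],0],[[0,0,0],0],[[0,0,0],0]]'

```text
time_s: 9.85
eef_pos: [588.5, 100.5, 100.1]
ee_rot: [0.504, 0.495, 0.505, -0.495]
force: [-0.3, 0.5, -0.7]
grip_width: 0.237
```

>>> step_arm --commands '[[[0.025,0,0],0],[[0,0,0],0],[[0,0,0],0]]'

```text
time_s: 10.15
eef_pos: [589.6, 100.5, 100.2]
ee_rot: [0.505, 0.495, 0.505, -0.495]
force: [-0.4, 0.8, -1.1]
grip_width: 0.24
```

>>> step_arm --commands '[[[0.025,0,0],0],[[0,0,0],0],[[0,0,0],0]]'

```text
time_s: 10.45
eef_pos: [590.6, 100.6, 100.3]
ee_rot: [0.505, 0.495, 0.505, -0.495]
force: [-0.0, -0.4, -0.9]
grip_width: 0.237
```

>>> step_arm --commands '[[[0.025,0,0],0],[[0,0,0],0],[[0,0,0],0]]'

```text
time_s: 10.75
eef_pos: [591.6, 100.5, 100.3]
ee_rot: [0.505, 0.495, 0.505, -0.495]
force: [0.7, -0.5, -1.6]
grip_width: 0.236
```

```bash
python3 -c "
from h import *
st()"
```

```text
t 10.75 pos [591.6 100.5 100.3] yaw 0.0188 tilt [-0.  0. -1.] F [ 0.7 -0.5 -1.6] g 0.236 T [ 0.1 -0.   0. ]
```

>>> step_arm --commands '[[[0.025,0,0],0],[[0,0,0],0],[[0,0,0],0]]'

```text
time_s: 11.05
eef_pos: [592.5, 100.6, 100.2]
ee_rot: [0.505, 0.495, 0.505, -0.495]
force: [-0.9, -0.2, -1.2]
grip_width: 0.237
```

>>> step_arm --commands '[[[0.025,0,0],0],[[0,0,0],0],[[0,0,0],0]]'

```text
time_s: 11.35
eef_pos: [593.4, 100.6, 100.2]
ee_rot: [0.504, 0.495, 0.505, -0.495]
force: [-3.1, -0.0, -0.8]
grip_width: 0.24
```

```bash
python3 - <<'E'
from h import *
st()
d=snap("s11","side")
a=cv2.resize(d["image"][225:305,110:230],None,fx=6.5,fy=6.5,interpolation=cv2.INTER_CUBIC)
cv2.imwrite("pics/s11c.png",a)
E
```

```text
t 11.35 pos [593.4 100.6 100.2] yaw 0.0185 tilt [-0.  0. -1.] F [-3.1 -0.  -0.8] g 0.24 T [ 0.1  0.3 -0.5]
```

View pics/s11c.png

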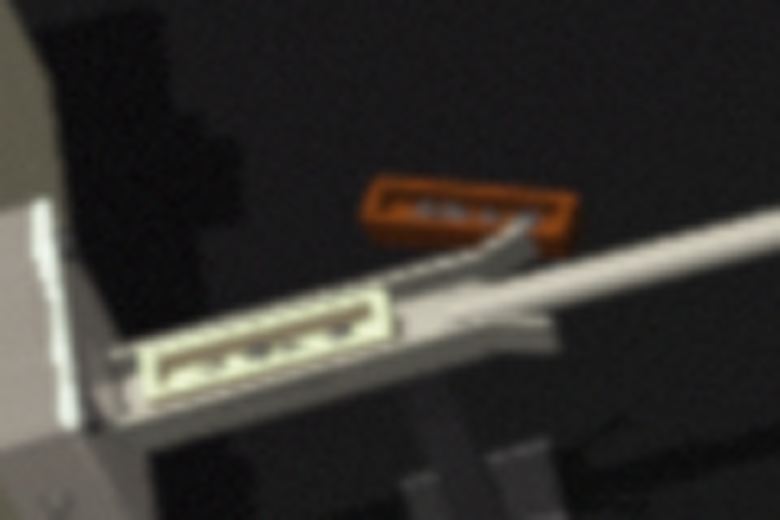

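>>> step_arm --commands '[[[-0.1,0,0],0],[[-0.125,0,0],0],[[0,0,0],0],[[0,0,0],0]]'

```text
time_s: 11.8
eef_pos: [584.7, 100.5, 100.5]
ee_rot: [0.505, 0.495, 0.505, -0.495]
force: [-0.2, 0.3, -0.7]
grip_width: 0.241
```

>>> step_arm --commands '[[[-0.025,0,0],0],[[0,0,0],0],[[0,0,0],0]]'

```text
time_s: 12.1
eef_pos: [583.7, 100.5, 100.3]
ee_rot: [0.505, 0.495, 0.505, -0.495]
force: [-0.7, -0.8, -0.7]
grip_width: 0.239
```

>>> step_arm --commands '[[[-0.025,0,0],0],[[0,0,0],0],[[0,0,0],0]]'

```text
time_s: 12.4
eef_pos: [582.7, 100.5, 100.4]
ee_rot: [0.505, 0.495, 0.505, -0.495]
force: [-0.1, 0.7, -0.4]
grip_width: 0.246
```

>>> step_arm --commands '[[[-0.025,0,0],0],[[0,0,0],0],[[0,0,0],0]]'

```text
time_s: 12.7
eef_pos: [581.8, 100.5, 100.4]
ee_rot: [0.505, 0.495, 0.505, -0.495]
force: [1.3, -0.3, -0.1]
grip_width: 0.238
```

>>> step_arm --commands '[[[-0.025,0,0],0],[[0,0,0],0],[[0,0,0],0]]'

```text
time_s: 13.0
eef_pos: [580.8, 100.6, 100.4]
ee_rot: [0.505, 0.495, 0.505, -0.495]
force: [4.1, 1.3, -1.3]
grip_width: 0.238
```

```bash
python3 - <<'E'
from h import *
st()
E
```

```text
t 13.0 pos [580.8 100.6 100.4] yaw 0.0193 tilt [ 0. -0. -1.] F [ 4.   1.3 -1.3] g 0.238 T [ 0.1 -0.5  0.8]
```

>>> step_arm --commands '[[[0.16,0,0],0],[[0,-0.1,0],0],[[0,-0.1,0],0],[[0.01,-0.06,0],0],[[0,-0.06,0],0]]'

```text
time_s: 13.5
eef_pos: [587.3, 87.4, 100.2]
ee_rot: [0.504, 0.495, 0.505, -0.495]
force: [-0.1, -0.5, -0.8]
grip_width: 0.235
```

>>> step_arm --commands '[[[0,-0.08,0],0],[[0,-0.08,0],0],[[0.01,-0.08,0],0],[[0,-0.08,0],0],[[0,-0.08,0],0]]'

```text
time_s: 14.0
eef_pos: [587.8, 71.5, 100.3]
ee_rot: [0.505, 0.495, 0.505, -0.495]
force: [0.9, 0.1, -1.0]
grip_width: 0.238
```

```bash
python3 - <<'E'
from h import *
st()
d=snap("s12","side")
a=cv2.resize(d["image"][225:305,110:230],None,fx=6.5,fy=6.5,interpolation=cv2.INTER_CUBIC)
cv2.imwrite("pics/s12c.png",a)
E
```

```text
t 14.0 pos [587.8  71.5 100.3] yaw 0.0188 tilt [ 0.  0. -1.] F [ 0.9  0.1 -1. ] g 0.238 T [ 0.1 -0.   0. ]
```

View pics/s12c.png

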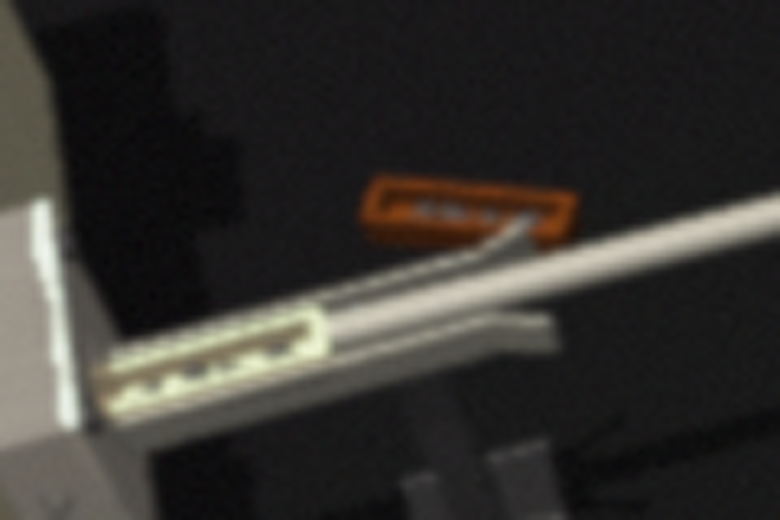

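>>> step_arm --commands '[[[0.01,-0.1,0],0],[[0,-0.1,0],0],[[0,-0.1,0],0],[[0,-0.1,0],0],[[0,-0.1,0],0]]'

```text
time_s: 14.55
eef_pos: [588.2, 51.5, 100.3]
ee_rot: [0.505, 0.495, 0.505, -0.495]
force: [-0.1, 2.0, -1.4]
grip_width: 0.237
```

>>> step_arm --commands '[[[0.01,-0.1,0],0],[[0,-0.1,0],0],[[0,-0.1,0],0],[[0,-0.1,0],0],[[0,-0.1,0],0]]'

```text
time_s: 15.05
eef_pos: [588.6, 31.4, 100.3]
ee_rot: [0.505, 0.495, 0.505, -0.495]
force: [0.6, 0.8, -0.4]
grip_width: 0.237
```

>>> step_arm --commands '[[[0.01,-0.1,0],0],[[0,-0.1,0],0],[[0,-0.1,0],0],[[0,-0.1,0],0],[[0,-0.1,0],0]]'

```text
time_s: 15.55
eef_pos: [589.0, 11.4, 100.3]
ee_rot: [0.505, 0.495, 0.505, -0.495]
force: [-0.7, 1.1, -1.5]
grip_width: 0.237
```

```bash
python3 - <<'E'
from h import *
st()
d=snap("s13","side")
a=cv2.resize(d["image"][225:305,110:230],None,fx=6.5,fy=6.5,interpolation=cv2.INTER_CUBIC)
cv2.imwrite("pics/s13c.png",a)
E
```

```text
t 15.55 pos [589.   11.4 100.3] yaw 0.0188 tilt [-0.  0. -1.] F [-0.7  1.1 -1.5] g 0.237 T [ 0.3  0.  -0. ]
```

View pics/s13c.png

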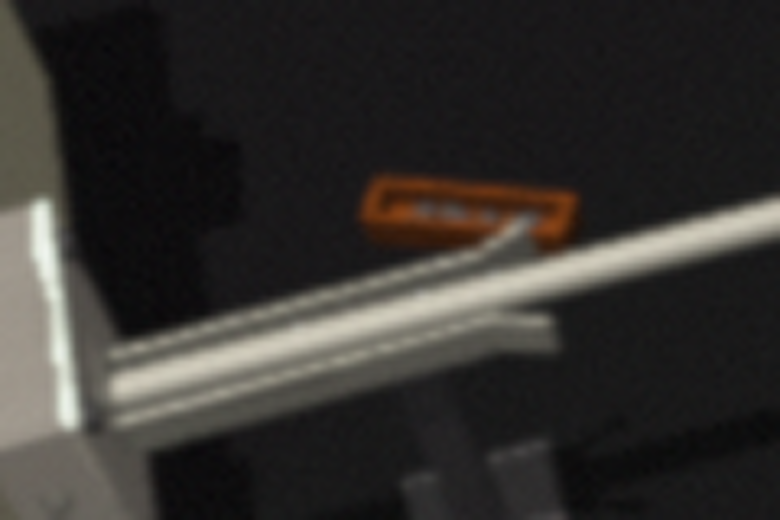

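>>> step_arm --commands '[[[0.01,-0.1,0],0],[[0,-0.1,0],0],[[0,-0.1,0],0],[[0,-0.1,0],0],[[0,-0.1,0],0]]'

```text
time_s: 16.1
eef_pos: [589.4, -8.6, 100.3]
ee_rot: [0.505, 0.495, 0.505, -0.495]
force: [0.3, 3.0, -1.4]
grip_width: 0.239
```

>>> step_arm --commands '[[[0.01,-0.08,0],0],[[0,-0.08,0],0],[[0,-0.08,0],0],[[0,-0.06,0],0],[[0,0,0],0]]'

```text
time_s: 16.6
eef_pos: [589.8, -20.7, 100.2]
ee_rot: [0.505, 0.495, 0.505, -0.495]
force: [0.7, -1.3, -3.0]
grip_width: 0.234
```

>>> step_arm --commands '[[[0,-0.06,0],0],[[0,-0.06,0],0],[[0,-0.06,0],0],[[0,-0.06,0],0],[[0.01,0,0],0]]'

```text
time_s: 17.1
eef_pos: [590.1, -30.3, 100.3]
ee_rot: [0.505, 0.495, 0.505, -0.495]
force: [-0.7, 0.3, -2.9]
grip_width: 0.237
```

>>> step_arm --commands '[[[0,-0.025,0],0],[[0,0,0],0]]'

```text
time_s: 17.3
eef_pos: [590.2, -30.9, 100.3]
ee_rot: [0.505, 0.495, 0.505, -0.495]
force: [-0.3, -0.0, -1.8]
grip_width: 0.236
```

>>> step_arm --commands '[[[0,-0.02,0],0],[[0,0,0],0]]'

```text
time_s: 17.5
eef_pos: [590.3, -31.7, 100.3]
ee_rot: [0.505, 0.495, 0.505, -0.495]
force: [0.5, -0.0, -2.1]
grip_width: 0.239
```

>>> step_arm --commands '[[[0,-0.02,0],0],[[0,0,0],0]]'

```text
time_s: 17.7
eef_pos: [590.2, -32.5, 100.3]
ee_rot: [0.505, 0.495, 0.505, -0.495]
force: [-0.3, 0.3, -3.3]
grip_width: 0.242
```

```bash
python3 -c "
from h import *
s=st(); print(s['tau'])"
```

```text
t 17.7 pos [590.2 -32.5 100.3] yaw 0.0189 tilt [ 0. -0. -1.] F [-0.3  0.2 -3.3] g 0.242 T [ 0.5  0.  -0. ]
[ -0.2 -52.3 -24.   -0.4  -0.1  -0. ]
```

>>> step_arm --commands '[[[0,-0.02,0],0],[[0,0,0],0]]'

```text
time_s: 17.9
eef_pos: [590.2, -33.3, 100.3]
ee_rot: [0.505, 0.495, 0.505, -0.495]
force: [0.2, 0.4, -2.8]
grip_width: 0.237
```

>>> step_arm --commands '[[[0,-0.01,0],0],[[0,0,0],0]]'

```text
time_s: 18.1
eef_pos: [590.2, -33.7, 100.3]
ee_rot: [0.505, 0.495, 0.505, -0.495]
force: [1.1, 0.4, -2.7]
grip_width: 0.235
```

>>> step_arm --commands '[[[0,-0.02,0],0],[[0,0,0],0]]'

```text
time_s: 18.3
eef_pos: [590.2, -34.6, 100.3]
ee_rot: [0.505, 0.495, 0.505, -0.495]
force: [0.7, 0.5, -2.8]
grip_width: 0.236
```

```bash
true
```

>>> step_arm --commands '[[[0.003,-0.02,0],0],[[0,0,0],0]]'

```text
time_s: 18.5
eef_pos: [590.3, -35.4, 100.3]
ee_rot: [0.505, 0.495, 0.505, -0.495]
force: [1.0, -0.3, -2.1]
grip_width: 0.233
```

>>> step_arm --commands '[[[0,-0.02,0],0],[[0,0,0],0]]'

```text
time_s: 18.7
eef_pos: [590.4, -36.2, 100.3]
ee_rot: [0.505, 0.495, 0.505, -0.495]
force: [0.5, 0.5, -2.0]
grip_width: 0.24
```

>>> step_arm --commands '[[[0,-0.02,0],0],[[0,0,0],0]]'

```text
time_s: 18.9
eef_pos: [590.3, -37.0, 100.3]
ee_rot: [0.505, 0.495, 0.505, -0.495]
force: [0.6, 0.9, -2.6]
grip_width: 0.236
```

>>> step_arm --commands '[[[0,-0.02,0],0],[[0,0,0],0]]'

```text
time_s: 19.1
eef_pos: [590.4, -37.8, 100.3]
ee_rot: [0.505, 0.495, 0.505, -0.495]
force: [0.3, 0.7, -1.8]
grip_width: 0.24
```

>>> step_arm --commands '[[[0,-0.02,0],0],[[0,0,0],0]]'

```text
time_s: 19.3
eef_pos: [590.3, -38.5, 100.3]
ee_rot: [0.505, 0.495, 0.505, -0.495]
force: [-0.3, -0.1, -1.6]
grip_width: 0.236
```

>>> step_arm --commands '[[[0.003,-0.02,0],0],[[0,0,0],0]]'

```text
time_s: 19.5
eef_pos: [590.5, -39.4, 100.3]
ee_rot: [0.505, 0.495, 0.505, -0.495]
force: [-0.6, -0.7, -2.4]
grip_width: 0.24
```

>>> step_arm --commands '[[[0,-0.02,0],0],[[0,0,0],0]]'

```text
time_s: 19.7
eef_pos: [590.5, -40.2, 100.3]
ee_rot: [0.505, 0.495, 0.505, -0.495]
force: [0.7, 0.0, -3.7]
grip_width: 0.236
```

>>> step_arm --commands '[[[0,-0.02,0],0],[[0,0,0],0]]'

```text
time_s: 19.9
eef_pos: [590.5, -40.9, 100.3]
ee_rot: [0.505, 0.495, 0.505, -0.495]
force: [0.3, 0.4, -2.0]
grip_width: 0.241
```

>>> step_arm --commands '[[[0,-0.02,0],0],[[0,0,0],0]]'

```text
time_s: 20.1
eef_pos: [590.5, -41.8, 100.3]
ee_rot: [0.505, 0.495, 0.505, -0.495]
force: [0.8, 1.0, -2.2]
grip_width: 0.239
```

>>> step_arm --commands '[[[0,-0.02,0],0],[[0,0,0],0]]'

```text
time_s: 20.3
eef_pos: [590.4, -42.6, 100.3]
ee_rot: [0.505, 0.495, 0.505, -0.495]
force: [-0.2, -0.2, -2.3]
grip_width: 0.236
```

>>> step_arm --commands '[[[0.003,-0.02,0],0],[[0,0,0],0]]'

```text
time_s: 20.5
eef_pos: [590.6, -43.4, 100.3]
ee_rot: [0.505, 0.495, 0.505, -0.495]
force: [-0.6, -0.1, -2.4]
grip_width: 0.237
```

>>> step_arm --commands '[[[0,-0.02,0],0],[[0,0,0],0]]'

```text
time_s: 20.7
eef_pos: [590.6, -44.2, 100.3]
ee_rot: [0.505, 0.495, 0.505, -0.495]
force: [-0.3, 1.2, -2.4]
grip_width: 0.239
```

>>> step_arm --commands '[[[0,-0.02,0],0],[[0,0,0],0]]'

```text
time_s: 20.9
eef_pos: [590.6, -45.0, 100.3]
ee_rot: [0.505, 0.495, 0.505, -0.495]
force: [0.1, -0.7, -2.3]
grip_width: 0.238
```

>>> step_arm --commands '[[[0,-0.02,0],0],[[0,0,0],0]]'

```text
time_s: 21.1
eef_pos: [590.6, -45.8, 100.3]
ee_rot: [0.505, 0.495, 0.505, -0.495]
force: [-0.3, 0.8, -1.9]
grip_width: 0.237
```

>>> step_arm --commands '[[[0,-0.02,0],0],[[0,0,0],0]]'

```text
time_s: 21.3
eef_pos: [590.6, -46.6, 100.3]
ee_rot: [0.505, 0.495, 0.505, -0.495]
force: [0.0, 0.4, -3.2]
grip_width: 0.234
```

>>> step_arm --commands '[[[0.003,-0.02,0],0],[[0,0,0],0]]'

```text
time_s: 21.5
eef_pos: [590.7, -47.4, 100.3]
ee_rot: [0.505, 0.495, 0.505, -0.495]
force: [-0.4, -0.1, -3.4]
grip_width: 0.239
```

>>> step_arm --commands '[[[0,-0.02,0],0],[[0,0,0],0]]'

```text
time_s: 21.7
eef_pos: [590.7, -48.2, 100.3]
ee_rot: [0.505, 0.495, 0.505, -0.495]
force: [-0.4, 0.8, -2.6]
grip_width: 0.236
```

>>> step_arm --commands '[[[0,-0.02,0],0],[[0,0,0],0]]'

```text
time_s: 21.9
eef_pos: [590.7, -49.0, 100.3]
ee_rot: [0.505, 0.495, 0.505, -0.495]
force: [-0.4, -0.9, -3.1]
grip_width: 0.237
```

>>> step_arm --commands '[[[0,-0.02,0],0],[[0,0,0],0]]'

```text
time_s: 22.1
eef_pos: [590.7, -49.8, 100.3]
ee_rot: [0.505, 0.495, 0.505, -0.495]
force: [0.2, -0.7, -2.2]
grip_width: 0.237
```

>>> step_arm --commands '[[[0,-0.02,0],0],[[0,0,0],0]]'

```text
time_s: 22.3
eef_pos: [590.7, -50.6, 100.3]
ee_rot: [0.505, 0.495, 0.505, -0.495]
force: [0.1, 0.4, -2.7]
grip_width: 0.241
```

>>> step_arm --commands '[[[0.003,-0.02,0],0],[[0,0,0],0]]'

```text
time_s: 22.5
eef_pos: [590.8, -51.4, 100.3]
ee_rot: [0.505, 0.495, 0.505, -0.495]
force: [-0.2, 0.3, -2.6]
grip_width: 0.24
```

>>> step_arm --commands '[[[0,-0.02,0],0],[[0,0,0],0]]'

```text
time_s: 22.7
eef_pos: [590.8, -52.2, 100.3]
ee_rot: [0.505, 0.495, 0.505, -0.495]
force: [0.4, 0.1, -3.0]
grip_width: 0.235
```

>>> step_arm --commands '[[[0,-0.02,0],0],[[0,0,0],0]]'

```text
time_s: 22.9
eef_pos: [590.8, -53.0, 100.3]
ee_rot: [0.505, 0.495, 0.505, -0.495]
force: [0.4, 0.1, -3.0]
grip_width: 0.239
```

>>> step_arm --commands '[[[0,-0.02,0],0],[[0,0,0],0]]'

```text
time_s: 23.1
eef_pos: [590.8, -53.8, 100.3]
ee_rot: [0.505, 0.495, 0.505, -0.495]
force: [-0.3, 0.7, -2.0]
grip_width: 0.237
```

>>> step_arm --commands '[[[0,-0.02,0],0],[[0,0,0],0]]'

```text
time_s: 23.3
eef_pos: [590.8, -54.6, 100.3]
ee_rot: [0.505, 0.495, 0.505, -0.495]
force: [0.6, -0.1, -2.6]
grip_width: 0.238
```

>>> step_arm --commands '[[[0.003,-0.02,0],0],[[0,0,0],0]]'

```text
time_s: 23.5
eef_pos: [590.9, -55.3, 100.3]
ee_rot: [0.505, 0.495, 0.505, -0.495]
force: [-0.0, 0.7, -2.2]
grip_width: 0.236
```

>>> step_arm --commands '[[[0,-0.02,0],0],[[0,0,0],0]]'

```text
time_s: 23.7
eef_pos: [591.0, -56.2, 100.3]
ee_rot: [0.505, 0.495, 0.505, -0.495]
force: [0.7, -0.3, -2.7]
grip_width: 0.239
```

>>> step_arm --commands '[[[0,-0.02,0],0],[[0,0,0],0]]'

```text
time_s: 23.9
eef_pos: [591.0, -57.0, 100.3]
ee_rot: [0.505, 0.495, 0.505, -0.495]
force: [-0.6, 0.3, -3.0]
grip_width: 0.239
```

>>> step_arm --commands '[[[0,-0.02,0],0],[[0,0,0],0]]'

```text
time_s: 24.1
eef_pos: [591.0, -57.8, 100.3]
ee_rot: [0.505, 0.495, 0.505, -0.495]
force: [-0.0, 1.4, -1.9]
grip_width: 0.242
```

>>> step_arm --commands '[[[0,-0.02,0],0],[[0,0,0],0]]'

```text
time_s: 24.3
eef_pos: [590.9, -58.6, 100.3]
ee_rot: [0.505, 0.495, 0.505, -0.495]
force: [-1.3, -0.3, -2.1]
grip_width: 0.239
```

>>> step_arm --commands '[[[0.003,-0.02,0],0],[[0,0,0],0]]'

```text
time_s: 24.5
eef_pos: [591.1, -59.4, 100.3]
ee_rot: [0.505, 0.495, 0.505, -0.495]
force: [-0.2, 0.3, -2.6]
grip_width: 0.237
```

>>> step_arm --commands '[[[0,-0.02,0],0],[[0,0,0],0]]'

```text
time_s: 24.7
eef_pos: [591.1, -60.2, 100.3]
ee_rot: [0.505, 0.495, 0.505, -0.495]
force: [-0.1, 0.1, -3.2]
grip_width: 0.239
```

>>> step_arm --commands '[[[0,-0.02,0],0],[[0,0,0],0]]'

```text
time_s: 24.9
eef_pos: [591.1, -61.0, 100.3]
ee_rot: [0.505, 0.495, 0.505, -0.495]
force: [-0.2, 0.6, -2.5]
grip_width: 0.238
```

>>> step_arm --commands '[[[0,-0.02,0],0],[[0,0,0],0]]'

```text
time_s: 25.1
eef_pos: [591.1, -61.8, 100.3]
ee_rot: [0.505, 0.495, 0.505, -0.495]
force: [0.3, 0.4, -2.4]
grip_width: 0.236
```

>>> step_arm --commands '[[[0,-0.02,0],0],[[0,0,0],0]]'

```text
time_s: 25.3
eef_pos: [591.1, -62.6, 100.3]
ee_rot: [0.505, 0.495, 0.505, -0.495]
force: [-0.7, 0.8, -2.4]
grip_width: 0.242
```

>>> step_arm --commands '[[[0.003,-0.02,0],0],[[0,0,0],0]]'

```text
time_s: 25.5
eef_pos: [591.2, -63.4, 100.3]
ee_rot: [0.505, 0.495, 0.505, -0.495]
force: [0.1, -0.1, -2.2]
grip_width: 0.238
```

>>> step_arm --commands '[[[0,-0.02,0],0],[[0,0,0],0]]'

```text
time_s: 25.7
eef_pos: [591.2, -64.2, 100.3]
ee_rot: [0.505, 0.495, 0.505, -0.495]
force: [0.4, 0.1, -2.4]
grip_width: 0.239
```

>>> step_arm --commands '[[[0,-0.02,0],0],[[0,0,0],0]]'

```text
time_s: 25.9
eef_pos: [591.2, -64.8, 100.3]
ee_rot: [0.505, 0.495, 0.505, -0.495]
force: [-1.0, 1.2, -2.4]
grip_width: 0.241
```

>>> step_arm --commands '[[[0,-0.01,0],0],[[0,0,0],0]]'

```text
time_s: 26.1
eef_pos: [591.1, -64.9, 100.2]
ee_rot: [0.504, 0.495, 0.505, -0.495]
force: [0.1, 4.1, -2.3]
grip_width: 0.238
```

>>> step_arm --commands '[[[0,-0.01,0],0],[[0,0,0],0]]'

```text
time_s: 26.3
eef_pos: [591.1, -64.9, 100.2]
ee_rot: [0.504, 0.495, 0.505, -0.495]
force: [-0.2, 6.1, -2.6]
grip_width: 0.241
```

>>> step_arm --commands '[[[0,-0.005,0],0],[[0,0,0],0]]'

```text
time_s: 26.5
eef_pos: [591.0, -64.9, 100.1]
ee_rot: [0.504, 0.495, 0.505, -0.495]
force: [0.0, 7.3, -2.2]
grip_width: 0.234
```

>>> step_arm --commands '[[[0,-0.003,0],0],[[0,0,0],0],[[0,0,0],0],[[0,0,0],0],[[0,0,0],0]]'

```text
time_s: 27.0
eef_pos: [591.0, -65.0, 100.2]
ee_rot: [0.504, 0.495, 0.505, -0.495]
force: [-0.2, 8.7, -2.5]
grip_width: 0.237
```

>>> step_arm --commands '[[[0,0,0],0],[[0,0,0],0],[[0,0,0],0],[[0,0,0],0],[[0,0,0],0]]'

```text
time_s: 27.5
eef_pos: [591.0, -64.9, 100.2]
ee_rot: [0.504, 0.495, 0.505, -0.495]
force: [0.2, 7.5, -2.0]
grip_width: 0.241
```

>>> step_arm --commands '[[[0,0.1,0],0],[[-0.005,0.3,0],0],[[-0.01,0.5,0],0],[[-0.01,0.5,0],0],[[-0.01,0.5,0],0]]'

```text
time_s: 28.0
eef_pos: [589.8, 11.2, 100.4]
ee_rot: [0.505, 0.495, 0.504, -0.495]
force: [0.4, -0.5, -0.8]
grip_width: 0.239
```

>>> step_arm --commands '[[[-0.01,0.5,0],0],[[-0.01,0.5,0],0],[[-0.01,0.5,0],0],[[-0.01,0.5,0],0],[[-0.01,0.5,0],0]]'

```text
time_s: 28.5
eef_pos: [587.9, 111.3, 100.7]
ee_rot: [0.505, 0.495, 0.504, -0.495]
force: [0.1, -1.0, -1.4]
grip_width: 0.239
```

>>> step_arm --commands '[[[-0.01,0.5,0],0],[[0,0.5,0],0],[[0,0.3,0],0],[[0,0,0],0]]'

```text
time_s: 28.9
eef_pos: [587.2, 163.4, 100.5]
ee_rot: [0.505, 0.495, 0.505, -0.495]
force: [-0.3, -0.4, -1.1]
grip_width: 0.239
```

```bash
python3 - <<'E'
from h import *
st()
d=snap("s14","side")
a=cv2.resize(d["image"][170:330,90:330],None,fx=3.3,fy=3.3,interpolation=cv2.INTER_CUBIC)
cv2.imwrite("pics/s14c.png",a)
E
```

```text
t 28.9 pos [587.2 163.4 100.5] yaw 0.0209 tilt [ 0. -0. -1.] F [-0.3 -0.4 -1.1] g 0.239 T [ 0.1 -0.   0. ]
```

View pics/s14c.png

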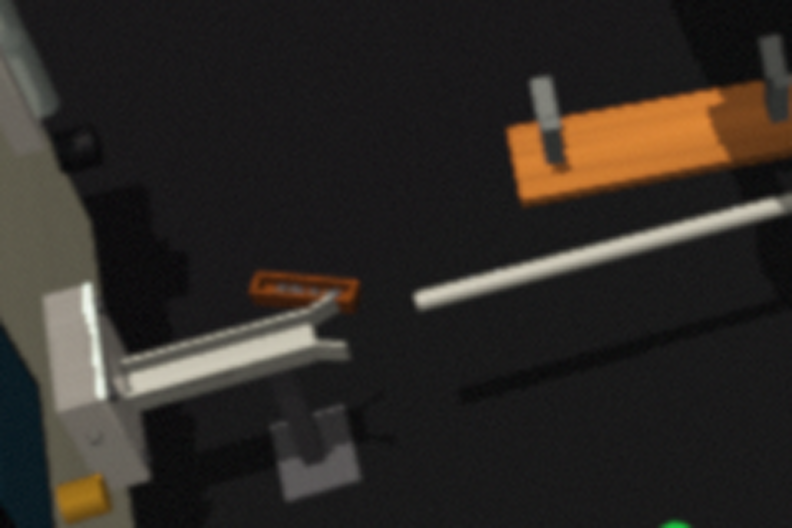

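>>> step_arm --commands '[[[0,0,0.6],0],[[-0.88,0.28,0],-0.0325],[[-0.88,0.28,0],0],[[-0.88,0.28,0],0],[[-0.88,0.28,0],0]]'

```text
time_s: 29.45
eef_pos: [445.4, 206.2, 124.4]
ee_rot: [0.479, 0.521, 0.478, -0.521]
force: [0.0, 0.9, -1.2]
grip_width: 0.238
```

>>> step_arm --commands '[[[0,0,0],0],[[0,0,0],0],[[0,0,0],0],[[0,0,0],0]]'

```text
time_s: 29.85
eef_pos: [447.5, 206.3, 124.3]
ee_rot: [0.479, 0.521, 0.478, -0.521]
force: [-0.1, -0.2, -1.4]
grip_width: 0.234
```

```bash
python3 - <<'E'
from h import *
st()
d=snap("s15","side");e=snap("c15","scene")
cv2.imwrite("pics/s15c.png",cv2.resize(d["image"][140:240,210:400],None,fx=4.2,fy=4.2,interpolation=cv2.INTER_CUBIC))
cv2.imwrite("pics/c15c.png",cv2.resize(e["image"][130:230,240:400],None,fx=5,fy=5,interpolation=cv2.INTER_CUBIC))
E
```

```text
t 29.85 pos [447.5 206.3 124.3] yaw -0.0844 tilt [ 0. -0. -1.] F [-0.1 -0.2 -1.4] g 0.234 T [-0.  0. -0.]
```

View pics/s15c.png

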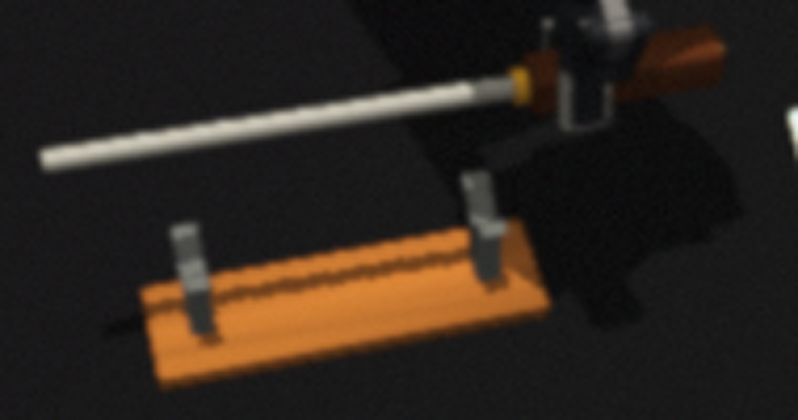

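View pics/c15c.png

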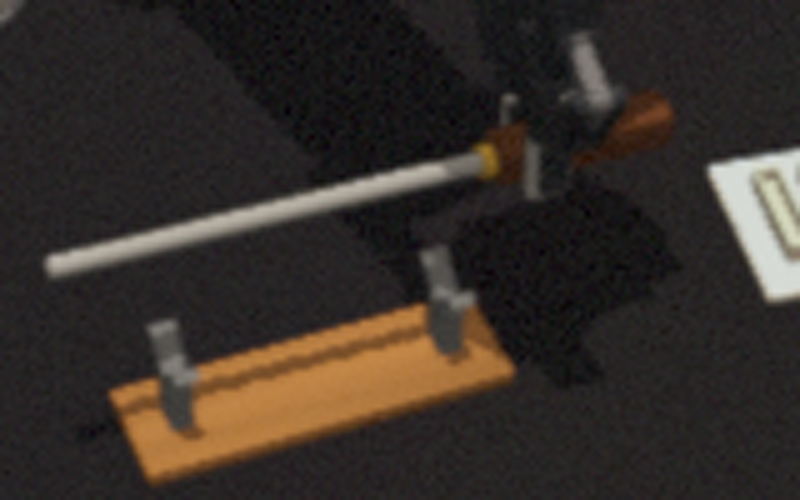

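>>> step_arm --commands '[[[-0.065,0.05,0],0],[[0,0,-0.8],0],[[0,0,-0.6],0],[[0,0,-0.4],0],[[0,0,0],0]]'

```text
time_s: 30.45
eef_pos: [442.8, 208.6, 50.5]
ee_rot: [-0.478, -0.519, -0.479, 0.522]
force: [0.8, -0.4, -1.2]
grip_width: 0.236
```

>>> step_arm --commands '[[[0,0,-0.05],0],[[0,0,0],0],[[0,0,0],0]]'

```text
time_s: 30.75
eef_pos: [444.4, 208.9, 51.1]
ee_rot: [0.479, 0.521, 0.478, -0.52]
force: [0.1, -0.4, -0.6]
grip_width: 0.24
```

>>> step_arm --commands '[[[0,0,-0.03],0],[[0,0,0],0],[[0,0,0],0]]'

```text
time_s: 31.05
eef_pos: [444.0, 208.8, 49.2]
ee_rot: [0.479, 0.52, 0.479, -0.52]
force: [0.2, 0.2, -1.4]
grip_width: 0.242
```

>>> step_arm --commands '[[[0,0,-0.05],0],[[0,0,0],0],[[0,0,0],0]]'

```text
time_s: 31.35
eef_pos: [443.9, 208.8, 47.0]
ee_rot: [-0.479, -0.52, -0.479, 0.52]
force: [-1.0, -0.9, -0.9]
grip_width: 0.237
```

>>> step_arm --commands '[[[0,0,-0.025],0],[[0,0,0],0],[[0,0,0],0]]'

```text
time_s: 31.65
eef_pos: [444.0, 208.8, 46.1]
ee_rot: [-0.479, -0.52, -0.479, 0.52]
force: [1.0, -1.0, -1.6]
grip_width: 0.241
```

>>> step_arm --commands '[[[0,0,-0.025],0],[[0,0,0],0],[[0,0,0],0]]'

```text
time_s: 31.95
eef_pos: [444.4, 208.8, 45.3]
ee_rot: [0.479, 0.521, 0.479, -0.52]
force: [2.3, -0.7, 0.5]
grip_width: 0.235
```

```bash
python3 -c "
from h import *
st()"
```

```text
t 31.95 pos [444.4 208.8  45.3] yaw -0.0832 tilt [ 0.  0. -1.] F [ 2.3 -0.7  0.5] g 0.235 T [-0.1 -0.3  0.1]
```

>>> step_arm --commands '[[[0.025,0,-0.02],0],[[0,0,0],0],[[0,0,0],0]]'

```text
time_s: 32.25
eef_pos: [445.0, 208.9, 44.5]
ee_rot: [-0.479, -0.52, -0.479, 0.52]
force: [-0.7, -0.4, 3.9]
grip_width: 0.239
```

>>> step_arm --commands '[[[0,0,-0.02],0],[[0,0,0],0],[[0,0,0],0]]'

```text
time_s: 32.55
eef_pos: [445.1, 208.9, 44.2]
ee_rot: [0.479, 0.52, 0.479, -0.52]
force: [-2.7, -0.3, 11.7]
grip_width: 0.236
```

```bash
python3 - <<'E'
from h import *
st()
d=snap("s16","side");e=snap("c16","scene")
cv2.imwrite("pics/s16c.png",cv2.resize(d["image"][140:240,210:400],None,fx=4.2,fy=4.2,interpolation=cv2.INTER_CUBIC))
E
```

```text
t 32.55 pos [445.1 208.9  44.2] yaw -0.0832 tilt [ 0. -0. -1.] F [-2.7 -0.3 11.7] g 0.236 T [-0.5  0.4 -0.1]
```

View pics/s16c.png

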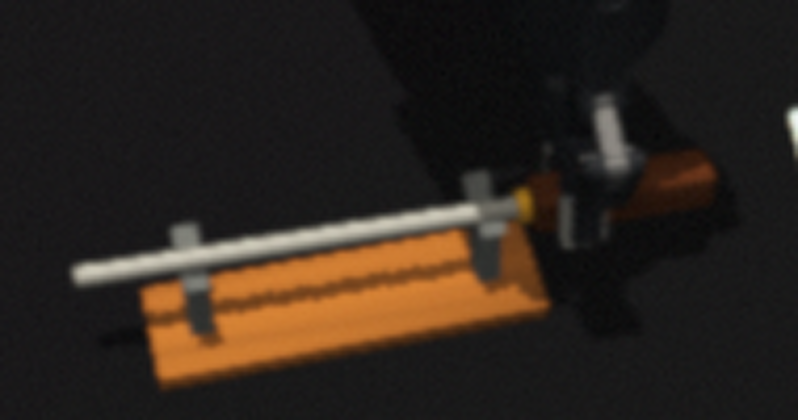

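>>> step_arm --commands '[[[-0.005,0,0.02],0],[[0,0,0],0]]'

```text
time_s: 32.85
eef_pos: [445.0, 208.9, 44.6]
ee_rot: [0.479, 0.521, 0.479, -0.52]
force: [0.0, 0.6, 4.9]
grip_width: 0.238
```

>>> step_arm --commands '[[[0,0,0],0],[[0,0,0],0],[[0,0,0],0],[[0,0,0],0],[[0,0,0],0]]' --gripper -1

```text
time_s: 33.35
eef_pos: [444.7, 208.8, 44.2]
ee_rot: [-0.479, -0.52, -0.479, 0.52]
force: [0.2, 0.1, -0.2]
grip_width: 1.002
```

```bash
python3 - <<'E'
from h import *
st()
d=snap("s17","side");e=snap("w17","wrist")
cv2.imwrite("pics/s17c.png",cv2.resize(d["image"][140:240,210:400],None,fx=4.2,fy=4.2,interpolation=cv2.INTER_CUBIC))
E
```

```text
t 33.35 pos [444.7 208.8  44.2] yaw -0.0833 tilt [-0. -0. -1.] F [ 0.1  0.1 -0.2] g 1.002 T [0.  0.  0.1]
```

View pics/s17c.png

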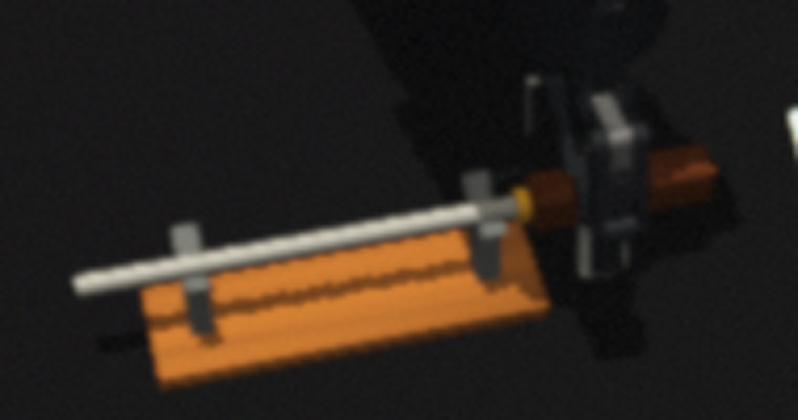

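View pics/w17.png

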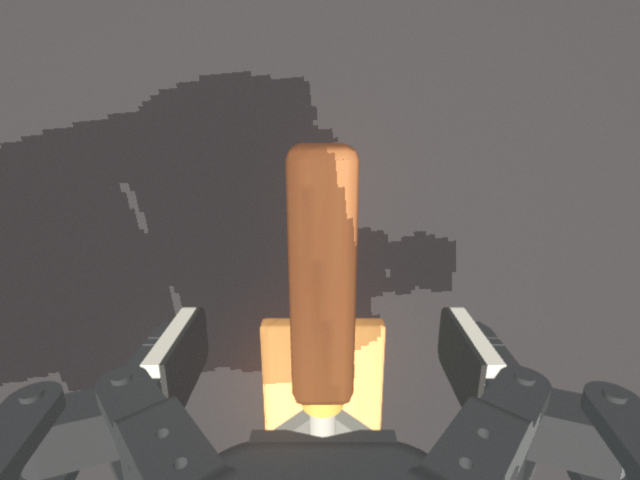

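>>> step_arm --commands '[[[0,0,0.5],0],[[0,0,1],0],[[0,0,1],0],[[0,0,1],0],[[0,0,0],0]]'

```text
time_s: 33.95
eef_pos: [446.8, 209.3, 189.2]
ee_rot: [0.481, 0.523, 0.477, -0.517]
force: [-0.1, -0.3, -0.6]
grip_width: 0.998
```

```bash
python3 - <<'E'
from h import *
st()
d=snap("s18","side");w=snap("w18","wrist")
e=snap("c18","scene")
a=cv2.imread("pics/side0.png");b=d["image"]
cv2.imwrite("pics/cmp.png",np.vstack([cv2.resize(x[160:240,215:395],None,fx=4.4,fy=3.7) for x in (a,b)]))
cv2.imwrite("pics/s18c.png",cv2.resize(b[220:330,90:240],None,fx=5,fy=5,interpolation=cv2.INTER_CUBIC))
E
```

```text
t 33.95 pos [446.8 209.3 189.2] yaw -0.0831 tilt [ 0.  0. -1.] F [-0.1 -0.3 -0.6] g 0.998 T [ 0.   0.  -0.1]
```

View pics/cmp.png

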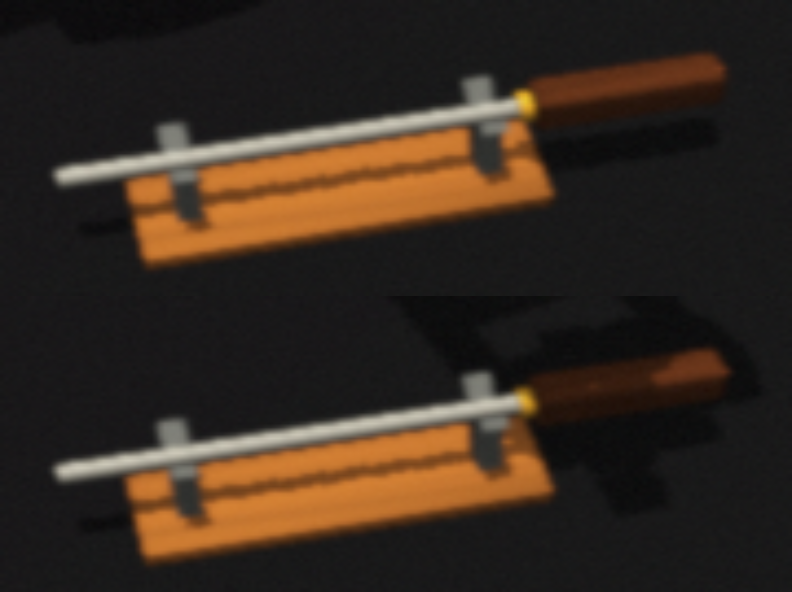

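View pics/s18c.png

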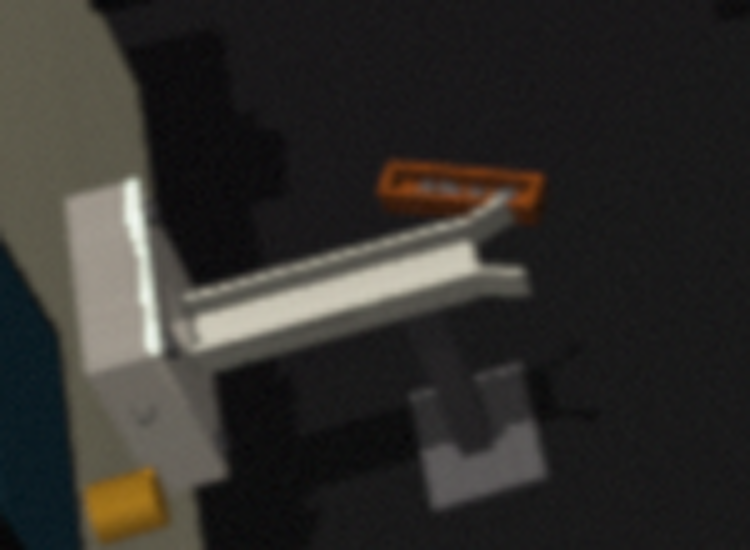

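View pics/w18.png

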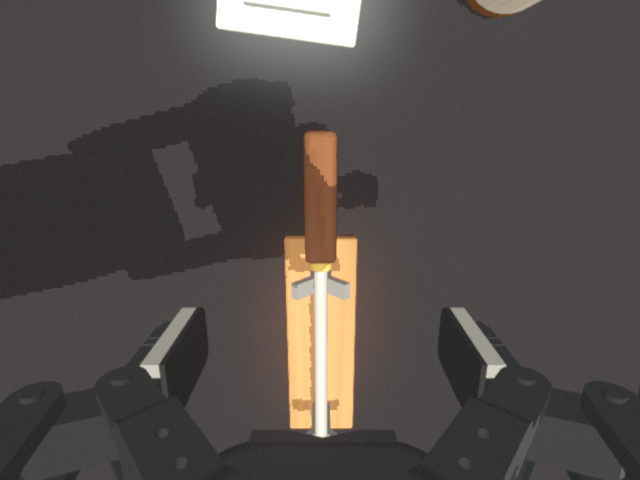

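The rod lies in both notches at the same pixels as at the start, and the trough is empty. I'm handing in the job.

```bash
python3 -c "
from rig import ticket
print(ticket.finish_job())"
```

```text
the job is handed in; nothing more can be done
None
```

I pushed the boat through the flap to the stop, drew the rod out, laid it back in its rest and handed the job in at about 34 s. No verdict was reported.

- **Rod height:** The rod sat about 3 mm higher in the grip than I had worked out from the rest height. The fixed cameras also disagreed with the wrist camera by a few millimetres. I therefore touched the trough floor and both walls lightly with the rod (about 3–4 N), and set its height and centring from those contacts.
- **Stop:** I felt it with the boat's inner end about 120 mm behind the mouth. I held a measured 7 to 9 N there for about 1.2 s. That reading includes any drag from the flap, which looked small just before contact (about 0.5 N).
- **Last checks:** The trough is empty and the rod is fully out. It lies in both notches at the same pixels as at the start, the gripper is open and clear, and tool force is near zero. I never moved near the bottle, rack or tile, but I did not measure their positions afterwards.
- **Not seen directly:** No camera shows the flap or the boat inside the tube. That the flap shut is inferred from the rod having left the inlet freely.

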